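# Put two screwdrivers away in the roll-top tool store

## Task

Roll the slatted door of the wooden roll-top store fully up and lay both screwdrivers across the sloping rack inside, the long one on the rear (upper) rest and the short one on the front (lower) rest, handles to either side. Then roll the door fully shut without slamming it, and leave the other things on the bench where they are.

Things in the scene. Friction and masses are not known exactly. Their poses are not given: they have to be found in the camera images.
- store: Wooden roll-top store fixed on a low shelf (top 90 mm above the bench), D-shaped from the side: 258 mm deep (x), 234 wide (y), 159 high. Origin: centre of its underside; -x is its front, y along its width, z up. Cheeks 10 mm thick, 214 mm between them. Low front board 6 to 16 mm inside the front edge, 76 mm high. A fixed hood covers the rear from 26 degrees behind the top.
- arc_centre (a point): Axis of the circular track of the slatted door, along the store's y, 30 mm above the store's origin. The slats' outer face lies 120 mm from it, the inner face 112 mm.
- store_door (a joint): Slatted door on its track, one arc of slats: 0 fully shut, 1.31 rad fully up (stop). Growing lifts the front edge up and back (turn about the store's +y). 2 to 4 N at the pull moves it; it stays where left; a pinched pull may creep 10 mm in the fingers over the travel. Fully up, its front edge, 13 degrees behind the top, overhangs the rear rest: enter leaning 25 to 45 degrees to the front.
- pull (a point): Point inside the aluminium pull at mid-width of the door's front slat, 145 mm from the track axis. The pull is a block 40 mm wide (store's y), 12 mm thick along the track, standing out radially from the slats, from radius 119 to 160 mm. Shut, it points 33 degrees up from level to the front; fully up, 18 degrees past vertical to the rear.
- rest_rear (a point): Mid-width of the rear (upper) rest of the rack: where the axis of a screwdriver lies. The rack is two combs 8 mm thick, 60 mm either side of mid-width, open between; they slope 35 degrees up to the rear. At each rest a tool lies on the slope against a 16 mm stop on its lower (front) side, square to the slope; the slope is 12 mm below this point. Axes as the store's.
- rest_front (a point): The same for the front (lower) rest, 58 mm down the slope from the rear one (48 mm nearer the front, 33 mm lower).
- driver_long: Long screwdriver, 186 mm, orange handle 25 mm thick. Lies on a plywood board 28 mm thick, along its own y; origin at mid-length on its underside; axis 12.5 mm above. Handle from y = +8 to +93 mm, steel blade (6 mm thick) from +8 to -82; balances about y = +44. 85 g.
- long_axis (a point): Point on the long screwdriver's axis at mid-length.
- driver_short: Short screwdriver, 161 mm, yellow handle 18 mm thick. Lies on a plywood board 28 mm thick, along its own y; origin at mid-length on its underside; axis 9 mm above. Handle from y = +6 to +80 mm, steel blade (6 mm thick) from +6 to -70; balances about y = +34. 50 g.
- short_axis (a point): Point on the short screwdriver's axis at mid-length.
- padlock: Brass padlock standing on the board, 42 mm wide, 69 high; a bystander.
- glue_bottle: Black bottle with white cap, 50 mm thick, 120 high; a bystander.
- lock_spray: Small spray can, 35 mm thick, 116 high; a bystander.

How it is judged:
By the outcome, as a careful person would: the job done as asked, in the order asked, and still so for the second after the job is handed in, with the robot touching nothing.
It also fails if it takes over 72 s, if anything falls off the work surface, if the arm or the gripper's body presses on something with over 40 N, if the wrist force passes 120 N, or if a joint passes its speed limit or range.

## Robot

A 6-joint arm with a two-finger parallel gripper is mounted at the origin on a cart in front of the work surface, level with it; the furniture and walls round the work are solid. World frame = base frame: x ahead of the robot, y to its left, z up, the work surface at z = 0. Lengths are in m, angles in rad, forces in N, time in s.
With the tool pointing down it reaches from about 0.325 to 0.9 m from the base axis. Payload 3.5 kg.
Tool frame: the origin (TCP) lies between the finger pads; the fingertips stand 22 mm ahead of it and the grasp point (between the pads) lies 3 mm ahead of it; z points along the fingers, y is the line along which they close (so a half turn about z gives the same grasp; the last joint's range is limited). The gripper opens to 85 mm and grips with 20 to 120 N. Pads are 22 mm wide; open, the fingers measure 114 mm over their backs; the gripper's body (76 mm by 85 mm) begins 54 mm behind the grasp point. The pads swing forward as they close: fully open they stand 13 mm farther back than shut.
Start: joints at [1.075, 0.276, -0.026, 1.268, 0, 1.467], TCP at [0.239, 0.577, 0.253] pointing down, gripper open.
Joint ranges: [-3.12, 3.12], [-0.85, 1.88], [-1.08, 1.24], [-1.95, 2.15], [-1.57, 1.53], [-3.14, 3.14]. Speed limits (rad/s): [2.57, 2.57, 3.14, 3.14, 3.14, 3.14].

## Interface

Orientations are given as a unit quaternion [w, x, y, z].
In Python, from cell import bot gives the robot as it stands. The module is installed in compiled form; this text tells all that it offers.
- The arm moves only by the tool carry_out, never from a script. Its arguments are lists of equal length, an entry for each row: "translation": the shift along the tool's x, y, z in units of 0.5 m (1.0 is 0.5 m), a list of three; "dr": the turn, a rotation vector about the tool's x, y, z in units of pi/2 rad (1.0 is pi/2 rad), a list of three. In form: {"translation": [[x, y, z], ...], "dr": [[rx, ry, rz], ...]}. A call has 1 to 12 rows; each row shifts and turns the commanded pose from where the row before left it, along the tool's axes as they then stand; what a row does not reach is not made up. A row lasts 1/8 s, in which the tool goes at most 62.5 mm and 10.7 degrees, less where a joint would pass 70% of its speed; a pose out of reach is approached as far as the arm can. A call with a number of a shift or a turn outside -1 to 1 is refused whole. A call with a gripper value outside its range is refused whole. "claw" is the closure, from -1 (fully open) to 1 (shut), so that 0 is half open, set as the call begins (left out, the last holds). The fingers move at their own pace and stop on an object; the grip force is fixed at half the most. Time passes only in rows, so rows that do not move let the fingers close. It gives the time, the measured TCP pose, the force, the opening and the grip force at its end, in the units of the state.
- bot.read_state(): the state, without advancing time (a new reading comes with each control period).
- bot.snapshot(name): name is "scene" or "top"; returns a dict with "color" (420x560x3 uint8, blue, green, red), "intrinsics" (3x3 intrinsics, pixels), "R" (3x3) and "t" (3): a world point X has camera coordinates R X + t. Camera axes: x right, y down, z forward; pixel columns grow to the right and rows downward; lengths in m; the calibration is good to about 2 mm. A picture is of the moment at which its call begins. There is no depth.
- bot.close_job(): hands the job in; it is judged then, once.
Trained networks look in the newest picture that a camera, given by its name, has taken for a name from the list of things; names that differ only in an ending like _2 or _b are one class to them, and where a whole thing is asked for, a point or a joint stands for the part that bears it (a point fixed in the world has none). Each returns a list of dicts, best first, with "p" (0 to 1); they miss things now and then, are a little off and sometimes report something else, mostly with a low value. They report only what shows in the picture. A call takes as long as a camera call.
- bot.silhouettes(camera, target): "region" (420x560 bool, what is visible of it) and "point" ([column, row] in pixels, amid what is visible of it).
- bot.pinpoint(camera, target): "point" ([column, row] in pixels: a listed point, or the origin of a listed thing).
The state is a dict: "time_s": time; "joint_pos": joint angles; "qvel": joint speeds; "tau": joint torques, N m; "eef_pos": TCP position; "eef_rot": TCP orientation; "wrist_force": force on the tool from outside, world axes, zero at the start; "wrist_torque": the same for the moment, N m; "width": finger opening in m; "gripper_force": force on a finger pad.
Only numpy, scipy, OpenCV 4.12 (cv2) and the standard library are available. Lean on these libraries where they do the work, as an engineer would, in place of code of your own. Each camera call takes 0.05 s, during which the arm holds its last target. There are 200 camera calls.

## Working session

There is one attempt and no reset: what is moved stays moved. The work goes in short steps, Python scripts to look and compute and a tool call to move; the robot and the scene stay as the last step left them, time stands still between calls to the robot, and variables do not carry over. Pictures are saved under pics/ and viewed, at most 10 in all, crops included, and the job is handed in when it is done.

Besides the shell and the picture viewer there is one more tool, called after "Call:" as name(argument=value, ...) on one line, values as JSON. carry_out: Moves the arm, as the interface text tells. Its arguments: {"type":"object","properties":{"translation":{"type":"array"},"dr":{"type":"array"},"claw":{"type":"number"}},"required":["translation","dr"]}

```bash
mkdir -p pics
cat > h.py <<'E'
import numpy as np, cv2
from cell import bot
from scipy.spatial.transform import Rotation as Ro
def snap(c,name=None):
    s=bot.snapshot(c)
    if name: cv2.imwrite('pics/'+name+'.png',s['color'])
    return s
def ray(s,px):
    d=np.linalg.inv(s['intrinsics'])@np.array([px[0],px[1],1.]); d=s['R'].T@d
    return -s['R'].T@s['t'], d/np.linalg.norm(d)
def onz(s,px,z):
    o,d=ray(s,px); return o+d*(z-o[2])/d[2]
def tri(s1,p1,s2,p2):
    (a,u),(b,v)=ray(s1,p1),ray(s2,p2)
    k=np.linalg.lstsq(np.c_[u,-v],b-a,rcond=None)[0]
    P,Q=a+k[0]*u,b+k[1]*v
    return (P+Q)/2,np.linalg.norm(P-Q)
def proj(s,X):
    c=s['R']@X+s['t']; c=s['intrinsics']@c; return c[:2]/c[2]
def pose():
    st=bot.read_state(); q=np.array(st['eef_rot']); return np.array(st['eef_pos']),Ro.from_quat(q[[1,2,3,0]]),st
E
python3 - <<'E'
from h import *
a=snap('scene','s0');b=snap('top','t0')
print(proj(a,np.array([.6,0,0])), 'cams',ray(a,[280,210]),ray(b,[280,210]))
for n in ['store','arc_centre','pull','rest_rear','rest_front','driver_long','long_axis','driver_short','short_axis','padlock','glue_bottle','lock_spray']:
    r=[bot.pinpoint(c,n) for c in ('scene','top')]
    print(n,[[(np.round(x['point'],1).tolist(),round(x['p'],2)) for x in q[:2]] for q in r], end=' ')
    if r[0] and r[1]:
        X,e=tri(a,r[0][0]['point'],b,r[1][0]['point']); print(X.round(4),round(e,4))
    else: print()
print(pose()[1].as_matrix().round(3),pose()[0])
E
```

```text
[302.16251771 244.4199829 ] cams (array([ 0.09774908, -0.86576508,  1.41151414]), array([ 0.27597316,  0.56443969, -0.77797599])) (array([0.3585347 , 0.08607329, 1.35628528]), array([ 0.18654681, -0.01020635, -0.98239306]))
store [[([327.6, 326.7], 0.61)], [([403.9, 240.6], 0.67), ([311.4, 170.0], 0.27)]] [ 0.4991 -0.3209  0.0853] 0.0138
arc_centre [[([323.4, 318.2], 0.74), ([283.8, 288.4], 0.16)], [([402.6, 232.1], 0.73)]] [ 0.5088 -0.3067  0.1094] 0.016
pull [[([285.9, 291.0], 0.97)], [([390.1, 266.5], 0.63), ([308.1, 167.3], 0.25)]] [ 0.414  -0.2367  0.2078] 0.015
rest_rear [[([332.7, 308.4], 0.8)], [([416.9, 225.9], 0.67)]] [ 0.5179 -0.3261  0.1871] 0.013
rest_front [[([313.3, 315.3], 0.57)], [([401.8, 242.6], 0.81), ([401.7, 239.2], 0.15)]] [ 0.478  -0.2961  0.1307] 0.0074
driver_long [[([224.0, 175.3], 0.52)], [([192.1, 251.1], 0.48)]] [0.4807 0.3646 0.0265] 0.0026
long_axis [[([224.6, 175.8], 0.64)], [([197.2, 250.6], 0.61)]] [0.4784 0.3447 0.045 ] 0.0012
driver_short [[([199.1, 181.5], 0.63)], [([194.4, 282.9], 0.7)]] [0.3812 0.3473 0.0597] 0.0116
short_axis [[([198.2, 187.3], 0.43)], [([197.1, 281.9], 0.46)]] [0.3796 0.3454 0.0336] 0.0013
padlock [[([196.0, 154.3], 0.49)], [([147.4, 268.3], 0.68), ([299.1, 189.1], 0.32)]] [0.4294 0.511  0.0201] 0.0053
glue_bottle [[], [([297.8, 190.8], 0.75)]] 
lock_spray [[([347.3, 231.7], 0.8)], [([309.0, 170.1], 0.62)]] [ 0.749  -0.0307  0.0182] 0.0034
[[-0.924  0.383 -0.   ]
 [ 0.383  0.924 -0.   ]
 [-0.    -0.    -1.   ]] [0.23924104 0.57738678 0.25330068]
```

```bash
python3 -c "
import cv2,numpy as np
a=cv2.imread('pics/s0.png');b=cv2.imread('pics/t0.png')
cv2.imwrite('pics/both.png',cv2.resize(np.vstack([a,b]),None,fx=.71,fy=.71))"
```

```text
(no output)
```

View pics/s0.png

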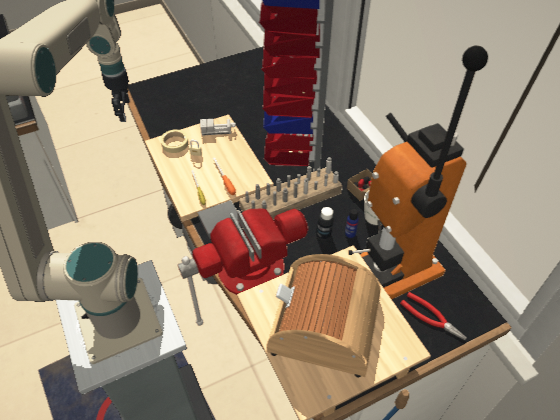

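View pics/t0.png

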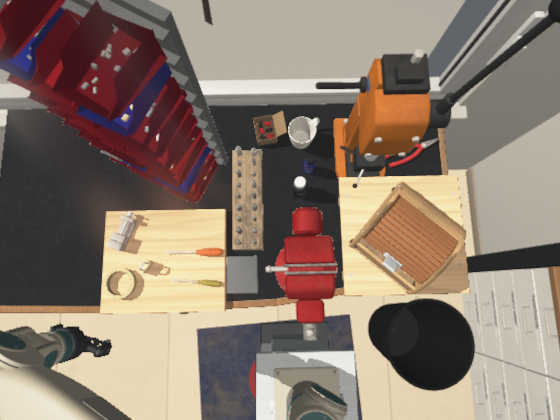

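The scene shows the roll-top on a shelf with its front turned towards the robot's left: pull at (285,293) in scene and (391,262) in top. The screwdrivers lie on the left board with their handles to -y (top view (210,252) and (212,283)). The vise stands between them. Next I fit the store pose.

```bash
cat > fit.py <<'E'
from h import *
from scipy.optimize import least_squares
a=snap('scene');b=snap('top')
obs=[]
names=['store','arc_centre','pull','rest_rear','rest_front']
th=np.radians(33)
def loc(p):
    rx,rz=p[3:5]
    return dict(store=[0,0,0],arc_centre=[0,0,.03],pull=[-.145*np.cos(th),0,.03+.145*np.sin(th)],rest_rear=[rx,0,rz],rest_front=[rx-.048,0,rz-.033])
for n in names:
    for c,s in(('scene',a),('top',b)):
        r=bot.pinpoint(c,n)
        if r: obs.append((n,s,np.array(r[0]['point']),r[0]['p']*(2 if n=='pull' else 1)))
def W(p,l): return np.array([p[0],p[1],.09])+Ro.from_euler('z',p[2]).apply(l)
def res(p):
    L=loc(p); return np.concatenate([(proj(s,W(p,L[n]))-o)*w for n,s,o,w in obs])
p=least_squares(res,[.5,-.3,-.75,0.02,.09],loss='soft_l1').x
print(p.round(4),np.degrees(p[2]));print(res(p).round(1))
# overlay silhouette outline of the model
ims=[]
for s in(a,b):
    im=cv2.resize(s['color'],None,fx=3,fy=3,interpolation=cv2.INTER_CUBIC)
    for y in(-.117,.117):
        pts=[[-.129,y,0],[.129,y,0]]+[[.129*np.cos(t),y,.03+.129*np.sin(t)] for t in np.linspace(0,np.pi,20)]+[[-.129,y,0]]
        px=np.array([proj(s,W(p,np.array(q)))*3+1 for q in pts])
        cv2.polylines(im,[px.astype(int)],False,(0,255,0),1)
    cx,cy=(proj(s,W(p,np.array([0,0,.08])))*3).astype(int)
    ims.append(im[max(cy-210,0):cy+210,cx-200:cx+200][:420])
m=min(i.shape[0] for i in ims)
cv2.imwrite('pics/fit.png',np.hstack([i[:m] for i in ims]))
for n,z in(('driver_long',.0405),('driver_short',.037)):
  for c,s in(('scene',a),('top',b)):
    r=bot.silhouettes(c,n)
    if r:
        m=r[0]['region'].astype(np.uint8); ys,xs=np.nonzero(m)
        P=np.array([onz(s,(x,y),z)[:2] for x,y in zip(xs,ys)]);cc=P.mean(0);u=np.linalg.svd(P-cc)[2][0];t=(P-cc)@u
        print(n,c,round(r[0]['p'],2),len(xs),'ends',(cc+u*t.min()).round(4),(cc+u*t.max()).round(4),'ang',np.degrees(np.arctan2(u[1],u[0])).round(1),'len',np.ptp(t).round(3))
E
python3 fit.py
```

```text
[ 0.5016 -0.3176 -0.8185  0.0163  0.086 ] -46.89563878922004
[ 2.1 -0.3 -0.7 -1.5  2.1 -0.6  1.9  1.9 -0.1  0.3 -1.1  0.5  1.2 -2.8
  1.5  3.7  1.1  0.5 -0.4  0.5]
driver_long scene 0.44 128 ends [0.4762 0.3503] [0.4718 0.2613] ang -92.8 len 0.089
driver_long top 0.63 183 ends [0.4782 0.3494] [0.4761 0.2679] ang -91.5 len 0.082
driver_short top 0.75 173 ends [0.3898 0.4291] [0.3734 0.2708] ang -95.9 len 0.159
```

View pics/fit.png

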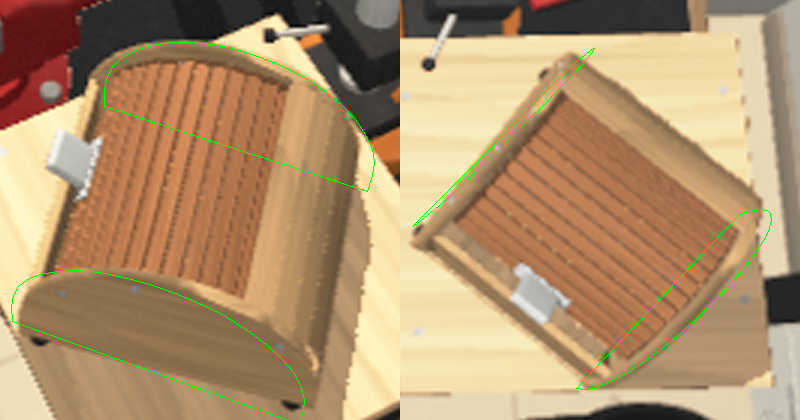

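The green model is off in yaw by about 6°, so I'll fit the outline to the store's silhouette in both views.

```bash
cat > fit2.py <<'E'
from h import *
from scipy.optimize import minimize
V=[]
for c in('scene','top'):
    s=snap(c);r=bot.silhouettes(c,'store');V.append((s,r[0]['region']));print(c,r[0]['p'],r[0]['region'].sum())
pts=np.array([[x,y,z] for y in(-.117,.117) for x,z in [(-.129,0),(.129,0)]+[(.129*np.cos(t),.03+.129*np.sin(t)) for t in np.linspace(0,np.pi,25)]])
th=np.radians(33)
pts=np.vstack([pts])
pl=np.array([[-r*np.cos(th)+e*np.sin(th),y,.03+r*np.sin(th)+e*np.cos(th)] for r in(.119,.16) for y in(-.02,.02) for e in (-.006,.006)])
def W(p,l): return np.array([p[0],p[1],.09])+Ro.from_euler('z',p[2]).apply(l)
def hull(p,s,k=1,which=(pts,pl)):
    return [cv2.convexHull(np.array([proj(s,x)*k for x in W(p,q)]).astype(np.float32)) for q in which]
def mask(p,s):
    m=np.zeros((1680,2240),np.uint8)
    for h in hull(p,s,4): cv2.fillPoly(m,[np.round(h+1.5).astype(int)],1)
    return cv2.resize(m.astype(np.float32),(560,420),interpolation=cv2.INTER_AREA)
def cost(p):return sum(np.abs(mask(p,s)-r).sum() for s,r in V)
best=None
for y0 in(-.9,-.75,-.6):
    o=minimize(cost,[.505,-.31,y0],method='Nelder-Mead',options=dict(initial_simplex=[[.505,-.31,y0],[.52,-.31,y0],[.505,-.295,y0],[.505,-.31,y0+.08]],xatol=1e-4,fatol=.5))
    if best is None or o.fun<best.fun:best=o
p=best.x;print(p.round(4),np.degrees(p[2]).round(1),best.fun)
np.save('store.npy',p)
for s,_ in V: print('pull px',proj(s,W(p,np.array([-.145*np.cos(th),0,.03+.145*np.sin(th)]))))
ims=[]
for s,_ in V:
    im=cv2.resize(s['color'],None,fx=3,fy=3,interpolation=cv2.INTER_CUBIC)
    for h in hull(p,s,3,(pts[:27],pts[27:],pl)): cv2.polylines(im,[np.round(h+1).astype(int)],True,(0,255,0),1)
    cx,cy=(proj(s,W(p,np.array([0,0,.08])))*3).astype(int)
    ims.append(im[cy-200:cy+200,cx-200:cx+200])
cv2.imwrite('pics/fit2.png',np.hstack(ims))
E
python3 fit2.py
```

```text
scene 0.56 10374
top 0.57 7309
[ 0.5015 -0.3119 -0.7227] -41.4 517.0
pull px [280.81793226 292.33939301]
pull px [388.11648292 265.44925175]
```

View pics/fit2.png

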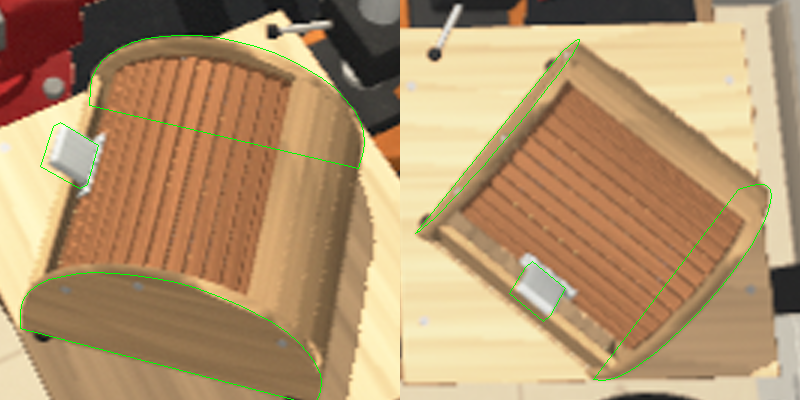

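The refit outline matches to about 2 px, so the store is at (0.5015, -0.312), yaw -41.4°, and the pull is at about (0.411, -0.235, 0.199). Next is a planner that turns waypoints into rows.

```bash
cat > plan.py <<'E'
from h import *
import json
from scipy.spatial.transform import Slerp
px,py,yaw=np.load('store.npy'); O=np.array([px+.000,py-.002,.09])
sx=np.array([np.cos(yaw),np.sin(yaw),0]); sy=np.array([-sx[1],sx[0],0]); up=np.array([0,0,1.])
def S(x,y,z): return O+sx*x+sy*y+up*z
def fr(L,mode):
    L=np.radians(L); z=sx*np.sin(L)-up*np.cos(L)
    if mode=='pull': y=sy; x=np.cross(y,z)
    else: x=sy; y=np.cross(z,x)
    return Ro.from_matrix(np.c_[x,y,z])
def pullpt(q,r=.145,off=0): # q door angle; off along track (+opening)
    a=np.radians(33)+q
    return S(-r*np.cos(a)+off*np.sin(a),0,.03+r*np.sin(a)+off*np.cos(a))
def plan(wps,start=None,vmax=.05,amax=8.5,n=None,dec=3):
    p,R,st=pose()
    if start is not None: p,R=start
    rows=[]
    for i,(P,Q) in enumerate(wps):
        k=n[i] if n and n[i] else int(max(1,np.ceil(np.linalg.norm(P-p)/vmax),np.ceil(np.degrees((R.inv()*Q).magnitude())/amax)))
        sl=Slerp([0,1],Ro.concatenate([R,Q])); p0=p.copy()
        for j in range(1,k+1):
            tp=p0+(P-p0)*j/k; tR=sl(j/k)
            t=np.round(R.inv().apply(tp-p)/.5,dec); d=np.round((R.inv()*tR).as_rotvec()/(np.pi/2),dec)
            rows.append((t,d)); p=p+R.apply(t*.5); R=R*Ro.from_rotvec(d*np.pi/2)
    for c in range(0,len(rows),12):
        f=lambda i:'['+','.join('['+','.join('%g'%(v+0.) for v in r[i])+']' for r in rows[c:c+12])+']'
        print('T',f(0),'\nD',f(1))
    print('end',p.round(4),len(rows)); return p,R
E
python3 - <<'E'
from plan import *
A=fr(0,'pull')
L=45; z=fr(L,'pull').as_matrix()[:,2]
P=pullpt(0); print(P)
plan([(np.array([.33,.50,.44]),A),(np.array([.47,.15,.47]),A),(np.array([.42,-.15,.42]),A),(P-z*.11,fr(L,'pull'))])
E
```

```text
[ 0.41024745 -0.23346521  0.19897266]
T [[-0.045,-0.015,-0.075],[-0.047,-0.011,-0.074],[-0.047,-0.009,-0.075],[-0.047,-0.006,-0.075],[-0.048,-0.002,-0.074],[-0.084,-0.042,-0.008],[-0.084,-0.043,-0.007],[-0.084,-0.042,-0.008],[-0.084,-0.043,-0.007],[-0.084,-0.042,-0.008],[-0.084,-0.043,-0.007],[-0.085,-0.042,-0.008]] 
D [[0,0,0.042],[0,0,0.042],[0,0,0.042],[0,0,0.042],[0,0,0.042],[0,0,0],[0,0,0],[0,0,0],[0,0,0],[0,0,0],[0,0,0],[0,0,0]]
T [[-0.084,-0.043,-0.007],[-0.046,-0.074,0.014],[-0.046,-0.073,0.014],[-0.046,-0.074,0.015],[-0.046,-0.074,0.014],[-0.046,-0.074,0.014],[-0.045,-0.073,0.014],[-0.046,-0.074,0.015],[0.01,-0.023,0.048],[0.016,-0.023,0.046],[0.022,-0.023,0.043],[0.027,-0.023,0.04]] 
D [[0,0,0],[0,0,0],[0,0,0],[0,0,0],[0,0,0],[0,0,0],[0,0,0],[0,0,0],[0,-0.083,0],[0,-0.084,0],[0,-0.083,0],[0,-0.083,0]]
T [[0.033,-0.023,0.037],[0.036,-0.023,0.032]] 
D [[0,-0.084,0],[0,-0.083,0]]
end [ 0.3522 -0.1822  0.2768] 26
```

Call:
carry_out(translation=[[-0.045, -0.015, -0.075], [-0.047, -0.011, -0.074], [-0.047, -0.009, -0.075], [-0.047, -0.006, -0.075], [-0.048, -0.002, -0.074], [-0.084, -0.042, -0.008], [-0.084, -0.043, -0.007], [-0.084, -0.042, -0.008], [-0.084, -0.043, -0.007], [-0.084, -0.042, -0.008], [-0.084, -0.043, -0.007], [-0.085, -0.042, -0.008]], dr=[[0, 0, 0.042], [0, 0, 0.042], [0, 0, 0.042], [0, 0, 0.042], [0, 0, 0.042], [0, 0, 0], [0, 0, 0], [0, 0, 0], [0, 0, 0], [0, 0, 0], [0, 0, 0], [0, 0, 0]], claw=-1)

```text
time_s: 3.8
eef_pos: [0.4531, 0.1922, 0.4666]
eef_rot: [0.0, 0.353, 0.935, 0.0]
wrist_force: [0.8, 0.6, -0.1]
width: 0.085
gripper_force: 0.0
```

Call:
carry_out(translation=[[-0.084, -0.043, -0.007], [-0.046, -0.074, 0.014], [-0.046, -0.073, 0.014], [-0.046, -0.074, 0.015], [-0.046, -0.074, 0.014], [-0.046, -0.074, 0.014], [-0.045, -0.073, 0.014], [-0.046, -0.074, 0.015], [0.01, -0.023, 0.048], [0.016, -0.023, 0.046], [0.022, -0.023, 0.043], [0.027, -0.023, 0.04]], dr=[[0, 0, 0], [0, 0, 0], [0, 0, 0], [0, 0, 0], [0, 0, 0], [0, 0, 0], [0, 0, 0], [0, 0, 0], [0, -0.083, 0], [0, -0.084, 0], [0, -0.083, 0], [0, -0.083, 0]])

```text
time_s: 5.3
eef_pos: [0.3742, -0.1715, 0.3246]
eef_rot: [0.244, 0.341, 0.903, -0.092]
wrist_force: [-0.5, -0.4, -0.0]
width: 0.0854
gripper_force: 0.0
```

Call:
carry_out(translation=[[0.033, -0.023, 0.037], [0.036, -0.023, 0.032]], dr=[[0, -0.084, 0], [0, -0.083, 0]])

```text
time_s: 5.55
eef_pos: [0.3516, -0.1821, 0.2765]
eef_rot: [0.36, 0.326, 0.863, -0.136]
wrist_force: [0.3, -0.1, 0.3]
width: 0.0854
gripper_force: 0.0
```

Run:
```python
from plan import *
R=fr(45,'pull')
plan([(pullpt(0,.153),R)],vmax=.03)
print(pose()[2]['joint_pos'])
ims=[]
for c in('scene','top'):
    s=snap(c); x,y=proj(s,pullpt(0)).astype(int)
    ims.append(cv2.resize(s['color'][y-66:y+66,x-66:x+66],(400,400),interpolation=cv2.INTER_CUBIC))
cv2.imwrite('pics/p1.png',np.hstack(ims))
```

```text
T [[0.001,0,0.051],[0.001,0,0.051],[0.001,0,0.051],[0,0,0.051]] 
D [[0,0.001,0],[0,0.001,0],[0,0,0],[0,0.001,0]]
end [ 0.4051 -0.2292  0.2035] 4
[-0.56520122 -0.67381624 -0.9502353   0.51006037 -0.11143326  0.11093038]
```

View pics/p1.png

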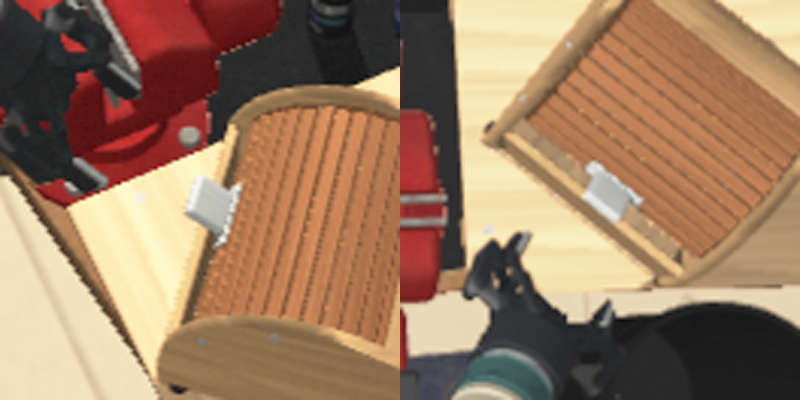

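The pull sits about 7 mm further to the rear than the model, with no sideways error. I'll shift the store model to match.

```bash
sed -i 's/^px,py,yaw=.*/px,py,yaw=np.load("store.npy"); O=np.array([px+.0045,py-.004,.09])/' plan.py
python3 - <<'E'
from plan import *
R=fr(45,'pull')
print(O,pullpt(0)); plan([(pullpt(0,.152),R)],vmax=.03)
E
```

```text
[ 0.50595344 -0.3159002   0.09      ] [ 0.41474745 -0.23546521  0.19897266]
T [[-0.013,0.002,0.05],[-0.014,0.002,0.05],[-0.012,0.002,0.051],[-0.013,0.002,0.05]] 
D [[-0.001,-0.004,0],[0,-0.005,0.001],[-0.001,-0.004,0],[0,-0.005,0.001]]
end [ 0.4105 -0.2314  0.2029] 4
```

Run:
```python
from plan import *
p,R,st=pose();print(p,st['eef_rot'],st['time_s'],st['joint_pos'],st['wrist_force'],R.as_matrix()[:,2],fr(45,'pull').as_matrix()[:,2])
```

```text
[ 0.34155257 -0.17577091  0.25711492] [ 0.34518656  0.32796031  0.86930018 -0.13268562] 5.65 [-0.56554897 -0.67443436 -0.97322538  0.52098913 -0.11119272  0.11209668] [-2.48491614  1.60284728 -5.20563321] [ 0.51311024 -0.45710226 -0.72648153] [ 0.53033337 -0.46770345 -0.70710678]
```

Call:
carry_out(translation=[[0, 0, 0], [0, 0, 0]], dr=[[0, 0, 0], [0, 0, 0]])

```text
time_s: 5.9
eef_pos: [0.3563, -0.1847, 0.2852]
eef_rot: [0.363, 0.326, 0.862, -0.136]
wrist_force: [0.6, -0.0, 1.1]
width: 0.0854
gripper_force: 0.0
```

Run:
```python
from plan import *
p,R,st=pose();print(p,st['eef_rot'],st['qvel'],st['joint_pos'])
R=fr(45,'pull')
print(O,pullpt(0)); plan([(pullpt(0,.152),R)],vmax=.03)
```

```text
[ 0.35630055 -0.18466913  0.28523598] [ 0.36271322  0.3261704   0.86227896 -0.13611388] [ 0.0012535   0.00663365  0.00607718  0.00351574 -0.00024563 -0.00232712] [-0.5644934  -0.66755925 -0.93293552  0.51589442 -0.11131082  0.1123522 ]
[ 0.50595344 -0.3159002   0.09      ] [ 0.41474745 -0.23546521  0.19897266]
T [[0.004,0,0.054],[0.005,0,0.055],[0.004,0.001,0.054],[0.004,0,0.055]] 
D [[0,0.002,0],[0,0.001,0],[0.001,0.002,-0.001],[0,0.002,0]]
end [ 0.4104 -0.2315  0.2026] 4
```

Call:
carry_out(translation=[[0, 0, 0.015], [0.002, 0, 0.03], [0.003, 0, 0.035], [0.003, 0, 0.035], [0.003, 0, 0.03], [0.002, 0, 0.02], [0.001, 0, 0.01], [0, 0, 0.005], [0, 0, 0], [0, 0, 0]], dr=[[0, 0, 0], [0, 0.002, 0], [0, 0.002, 0], [0, 0.001, 0], [0, 0.001, 0], [0, 0, 0], [0, 0, 0], [0, 0, 0], [0, 0, 0], [0, 0, 0]])

```text
time_s: 7.15
eef_pos: [0.396, -0.2208, 0.2084]
eef_rot: [0.354, 0.327, 0.866, -0.134]
wrist_force: [-0.3, 0.6, 0.2]
width: 0.0855
gripper_force: 0.0
```

Run:
```python
from plan import *
R=fr(45,'pull')
plan([(pullpt(0,.152),R)],vmax=.015)
ims=[]
for c in('scene','top'):
    s=snap(c); x,y=proj(s,pullpt(0)).astype(int)
    ims.append(cv2.resize(s['color'][y-50:y+50,x-50:x+50],(400,400),interpolation=cv2.INTER_CUBIC))
cv2.imwrite('pics/p2.png',np.hstack(ims))
print(pose()[0],pose()[2]['time_s'])
```

```text
T [[-0.009,0.001,0.017],[-0.009,0.002,0.016]] 
D [[0,-0.003,0],[0,-0.002,0]]
end [ 0.4105 -0.2316  0.2029] 2
[ 0.39594334 -0.22077251  0.2083143 ] 7.25
```

View pics/p2.png

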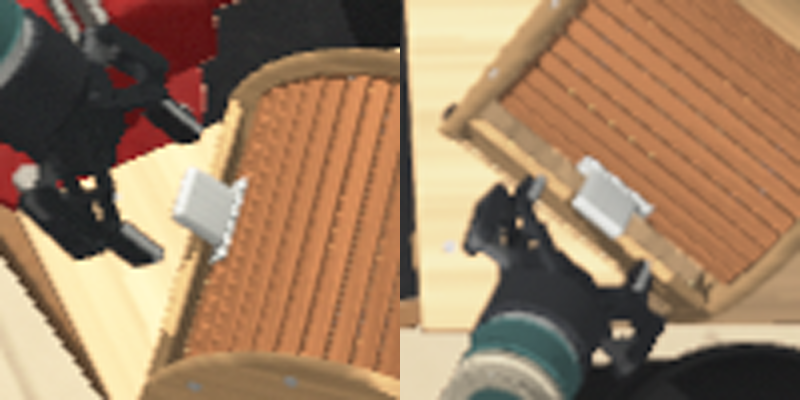

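Call:
carry_out(translation=[[-0.004, 0.001, 0.008], [-0.006, 0.001, 0.012], [-0.006, 0.001, 0.01], [-0.003, 0, 0.006], [0, 0, 0], [0, 0, 0]], dr=[[0, -0.002, 0], [0, -0.002, 0], [0, -0.001, 0], [0, 0, 0], [0, 0, 0], [0, 0, 0]])

```text
time_s: 8.0
eef_pos: [0.4114, -0.2325, 0.2017]
eef_rot: [0.357, 0.327, 0.865, -0.135]
wrist_force: [-0.2, 0.0, 0.2]
width: 0.0859
gripper_force: 0.0
```

Call:
carry_out(translation=[[0, 0, 0], [0, 0, 0], [0, 0, 0], [0, 0, 0], [0, 0, 0], [0, 0, 0]], dr=[[0, 0, 0], [0, 0, 0], [0, 0, 0], [0, 0, 0], [0, 0, 0], [0, 0, 0]], claw=0.3)

```text
time_s: 8.75
eef_pos: [0.41, -0.2338, 0.202]
eef_rot: [0.357, 0.328, 0.864, -0.138]
wrist_force: [-10.6, -0.2, 6.9]
width: 0.0392
gripper_force: 58.8
```

```bash
cat >> plan.py <<'E'
def arc(q0,q1,L0,L1,n):
    "poses on the door's circle from the present TCP; q in rad from now"
    p,R,_=pose(); C=S(0,0,.03); v=p-C; out=[]
    for i in range(1,n+1):
        s=i/n; s=s+.0*s; s=.5-.5*np.cos(np.pi*s) if True else s
        q=q0+(q1-q0)*s
        out.append((C+Ro.from_rotvec(sy*q).apply(v),fr(L0+(L1-L0)*s,'pull')))
    return out
E
python3 - <<'E'
from plan import *
p,R,_=pose(); v=p-S(0,0,.03); print('local',v@sx,v@sy,v@up, np.degrees(np.arctan2(v@up,-v@sx)), np.hypot(v@sx,v@up))
w=arc(0,1.33,45,-8,24); plan(w,n=[1]*24)
E
```

```text
local -0.12632140576669768 -0.0018747632521439654 0.08202064810995024 32.99571461778949 0.15061369217720866
T [[-0.002,0,0],[-0.005,0,-0.001],[-0.008,0,-0.002],[-0.011,0,-0.002],[-0.015,0,-0.002],[-0.017,0,-0.003],[-0.019,0,-0.002],[-0.022,0,-0.002],[-0.024,0,-0.002],[-0.024,0,-0.001],[-0.026,0,0],[-0.026,0,0]] 
D [[-0.004,0.002,0],[0,0.007,0],[0,0.013,0],[0,0.017,0],[0,0.021,0],[0,0.025,0],[0,0.029,0],[0,0.032,0],[0,0.035,0],[0,0.036,0],[0,0.038,0],[0,0.039,0]]
T [[-0.026,0,0.001],[-0.026,0,0.002],[-0.025,0,0.002],[-0.023,0,0.002],[-0.022,0,0.003],[-0.019,0,0.003],[-0.017,0,0.003],[-0.014,0,0.003],[-0.012,0,0.002],[-0.008,0,0.001],[-0.005,0,0.001],[-0.002,0,0.001]] 
D [[0,0.038,0],[0,0.038,0],[0,0.036,0],[0,0.035,0],[0,0.032,0],[0,0.029,0],[0,0.025,0],[0,0.022,0],[0,0.017,0],[0,0.012,0],[0,0.008,0],[0,0.002,0]]
end [ 0.5419 -0.3501  0.2621] 24
```

Call:
carry_out(translation=[[-0.002, 0, 0], [-0.005, 0, -0.001], [-0.008, 0, -0.002], [-0.011, 0, -0.002], [-0.015, 0, -0.002], [-0.017, 0, -0.003], [-0.019, 0, -0.002], [-0.022, 0, -0.002], [-0.024, 0, -0.002], [-0.024, 0, -0.001], [-0.026, 0, 0], [-0.026, 0, 0]], dr=[[0, 0.002, 0], [0, 0.007, 0], [0, 0.013, 0], [0, 0.017, 0], [0, 0.021, 0], [0, 0.025, 0], [0, 0.029, 0], [0, 0.032, 0], [0, 0.035, 0], [0, 0.036, 0], [0, 0.038, 0], [0, 0.039, 0]])

```text
time_s: 10.25
eef_pos: [0.4649, -0.2818, 0.2578]
eef_rot: [0.143, 0.35, 0.924, -0.056]
wrist_force: [-6.9, -0.3, -5.6]
width: 0.039
gripper_force: 61.6
```

Call:
carry_out(translation=[[-0.026, 0, 0.001], [-0.026, 0, 0.002], [-0.025, 0, 0.002], [-0.023, 0, 0.002], [-0.022, 0, 0.003], [-0.019, 0, 0.003], [-0.017, 0, 0.003], [-0.014, 0, 0.003], [-0.012, 0, 0.002], [-0.008, 0, 0.001], [-0.005, 0, 0.001], [-0.002, 0, 0.001]], dr=[[0, 0.038, 0], [0, 0.038, 0], [0, 0.036, 0], [0, 0.035, 0], [0, 0.032, 0], [0, 0.029, 0], [0, 0.025, 0], [0, 0.022, 0], [0, 0.017, 0], [0, 0.012, 0], [0, 0.008, 0], [0, 0.002, 0]])

```text
time_s: 11.75
eef_pos: [0.5344, -0.3426, 0.2595]
eef_rot: [-0.079, 0.352, 0.932, 0.028]
wrist_force: [-22.3, 15.1, 8.0]
width: 0.039
gripper_force: 62.6
```

Run:
```python
from plan import *
p,R,st=pose(); v=p-S(0,0,.03); print('local',v@sx,v@sy,v@up, np.degrees(np.arctan2(v@up,-v@sx)), np.hypot(v@sx,v@up),R.as_matrix()[:,2],st['joint_pos'])
a=snap('scene');b=snap('top')
for n in('pull','rest_rear','rest_front'):
    for c,s in(('scene',a),('top',b)):
        r=bot.pinpoint(c,n);
        if r: print(n,c,r[0]['point'],r[0]['p'],'model',proj(s,pullpt(1.31)) if n=='pull' else '')
ims=[]
for s in (a,b):
    x,y=proj(s,pullpt(.8)).astype(int)
    ims.append(cv2.resize(s['color'][y-60:y+60,x-60:x+60],(400,400),interpolation=cv2.INTER_CUBIC))
cv2.imwrite('pics/p3.png',np.hstack(ims))
```

```text
local 0.038941276085663 -0.001203990465959592 0.1395364857905197 105.59313910411085 0.14486840183403604 [-0.12687284  0.10707526 -0.9861228 ] [-0.67378361  0.40263271  0.1505491   1.48544199  0.00451379  0.04806674]
pull scene [348.4, 294.5] 0.64 model [349.22481731 296.39761241]
pull top [427.4, 220.3] 0.81 model [431.36246134 216.5037209 ]
rest_rear scene [333.9, 305.2] 0.67 model 
rest_rear top [413.8, 227.6] 0.59 model 
rest_front scene [315.5, 312.1] 0.71 model 
rest_front top [402.6, 244.8] 0.82 model
```

View pics/p3.png

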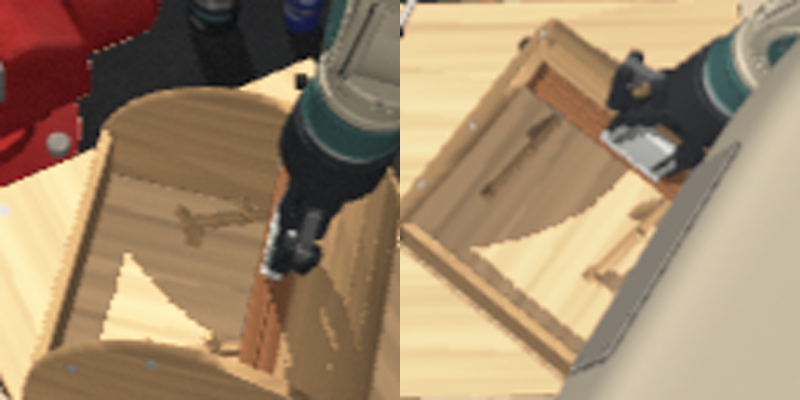

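Call:
carry_out(translation=[[0, 0, 0], [0, 0, 0], [0, 0, 0], [0, 0, 0], [0, 0, -0.02], [0, 0, -0.05], [0, 0, -0.08], [0, 0, -0.1], [0, 0, -0.08], [0, 0, -0.04], [0, 0, -0.01], [0, 0, 0]], dr=[[0, 0, 0], [0, 0, 0], [0, 0, 0], [0, 0, 0], [0, 0, 0], [0, 0, 0], [0, 0, 0], [0, 0, 0], [0, 0, 0], [0, 0, 0], [0, 0, 0], [0, 0, 0]], claw=-1)

```text
time_s: 13.65
eef_pos: [0.5633, -0.3664, 0.4498]
eef_rot: [-0.065, 0.353, 0.933, 0.025]
wrist_force: [0.2, 0.7, -0.6]
width: 0.0855
gripper_force: 0.0
```

Run:
```python
from plan import *
# move toward the drivers: measure long again via endpoints; plan
A=Ro.from_matrix(np.c_[[0.0349,.9994,0],[.9994,-.0349,0],[0,0,-1.]])
print(pose()[0])
plan([(np.array([.46,-.10,.45]),fr(0,'pull')),(np.array([.47,.13,.42]),Ro.from_matrix(fr(0,'pull').as_matrix())*Ro.from_euler('z',30,degrees=True)),(np.array([.475,.30,.28]),A)],vmax=.045)
```

```text
[ 0.56334832 -0.36644235  0.4497722 ]
T [[0.072,0.038,0.01],[0.072,0.037,0.009],[0.072,0.038,0.007],[0.072,0.037,0.006],[0.073,0.038,0.004],[0.072,0.037,0.003],[0.072,0.038,0.001],[0.048,0.06,0.01],[0.054,0.055,0.01],[0.057,0.05,0.01],[0.063,0.045,0.01],[0.065,0.04,0.01]] 
D [[0,-0.013,0],[0,-0.012,0],[0,-0.013,0],[0,-0.013,0],[0,-0.013,0],[0,-0.012,0],[0,-0.013,0],[0,0,0.056],[0,0,0.055],[0,0,0.056],[0,0,0.055],[0,0,0.056]]
T [[0.069,0.034,0.01],[0.064,0.024,0.056],[0.065,0.018,0.056],[0.067,0.015,0.056],[0.067,0.009,0.056],[0.068,0.004,0.056]] 
D [[0,0,0.055],[0,0,0.046],[0,0,0.046],[0,0,0.046],[0,0,0.045],[0,0,0.046]]
end [0.4749 0.2998 0.28  ] 18
```

Call:
carry_out(translation=[[0.05, 0.026, 0.007], [0.072, 0.037, 0.009], [0.072, 0.038, 0.007], [0.072, 0.037, 0.006], [0.073, 0.038, 0.004], [0.072, 0.037, 0.003], [0.094, 0.05, 0.004], [0.048, 0.06, 0.01], [0.054, 0.055, 0.01], [0.057, 0.05, 0.01], [0.063, 0.045, 0.01], [0.065, 0.04, 0.01]], dr=[[0, -0.013, 0], [0, -0.012, 0], [0, -0.013, 0], [0, -0.013, 0], [0, -0.013, 0], [0, -0.012, 0], [0, -0.013, 0], [0, 0, 0.056], [0, 0, 0.055], [0, 0, 0.056], [0, 0, 0.055], [0, 0, 0.056]])

```text
time_s: 15.15
eef_pos: [0.4673, 0.0926, 0.4221]
eef_rot: [-0.001, 0.549, 0.836, -0.001]
wrist_force: [0.0, -0.2, 0.0]
width: 0.0853
gripper_force: 0.0
```

Call:
carry_out(translation=[[0.069, 0.034, 0.01], [0.064, 0.024, 0.056], [0.065, 0.018, 0.056], [0.067, 0.015, 0.056], [0.05, 0.007, 0.042], [0.035, 0.003, 0.028], [0.02, 0.001, 0.014], [0.01, 0, 0.008], [0, 0, 0], [0, 0, 0]], dr=[[0, 0, 0.055], [0, 0, 0.046], [0, 0, 0.046], [0, 0, 0.046], [0, 0, 0.045], [0, 0, 0.046], [0, 0, 0], [0, 0, 0], [0, 0, 0], [0, 0, 0]])

```text
time_s: 16.4
eef_pos: [0.4763, 0.2894, 0.2895]
eef_rot: [0.0, 0.719, 0.695, 0.0]
wrist_force: [-0.2, 0.1, -0.5]
width: 0.0855
gripper_force: 0.0
```

Run:
```python
from plan import *
a=snap('scene');b=snap('top');print(pose()[0],pose()[1].as_matrix()[:,0])
for n in('pull','rest_rear','rest_front'):
    for c,s in(('scene',a),('top',b)):
        r=bot.pinpoint(c,n);
        if r: print(n,c,r[0]['point'],r[0]['p'],'model',proj(s,pullpt(1.31)) if n=='pull' else '')
# orange / yellow colour segmentation for handles + long pose, in both views
for n,z in(('driver_long',.0405),('driver_short',.037)):
  for c,s in(('scene',a),('top',b)):
    hsv=cv2.cvtColor(s['color'],cv2.COLOR_BGR2HSV)
    lo,hi=((5,200,120),(15,255,255)) if n=='driver_long' else ((22,170,90),(32,255,255))
    m=cv2.inRange(hsv,lo,hi); k,lab,stt,cen=cv2.connectedComponentsWithStats(m)
    for i in range(1,k):
        if stt[i,4]>25:
            X=onz(s,cen[i],z)
            if abs(X[1]-.32)<.12 and abs(X[0]-.42)<.15:
                ys,xs=np.nonzero(lab==i);P=np.array([onz(s,(x,y),z)[:2] for x,y in zip(xs,ys)]);u=np.linalg.svd(P-P.mean(0))[2][0]
                print(n,c,stt[i,4],X.round(4),'ang',np.degrees(np.arctan2(u[1],u[0])).round(1),'len',np.ptp((P-P.mean(0))@u).round(3))
x=cv2.resize(b['color'][150:310,95:495],(800,320),interpolation=cv2.INTER_CUBIC)
x2=cv2.resize(a['color'][120:240,140:300],(373,280),interpolation=cv2.INTER_CUBIC);y2=cv2.resize(a['color'][220:380,240:420],(427,280)[:1]+(280,),interpolation=cv2.INTER_CUBIC)
cv2.imwrite('pics/p4.png',np.vstack([x,np.hstack([x2,y2])]))
```

```text
[0.47630185 0.28942394 0.28954365] [3.52139604e-02 9.99379698e-01 4.42361798e-04]
pull scene [342.9, 296.2] 0.92 model [349.22481731 296.39761241]
pull top [430.5, 217.2] 0.91 model [431.36246134 216.5037209 ]
rest_rear scene [330.5, 307.7] 0.91 model 
rest_rear top [413.9, 229.4] 0.7 model 
rest_front scene [315.5, 311.9] 0.72 model 
rest_front top [403.7, 244.6] 0.62 model
```

View pics/p4.png

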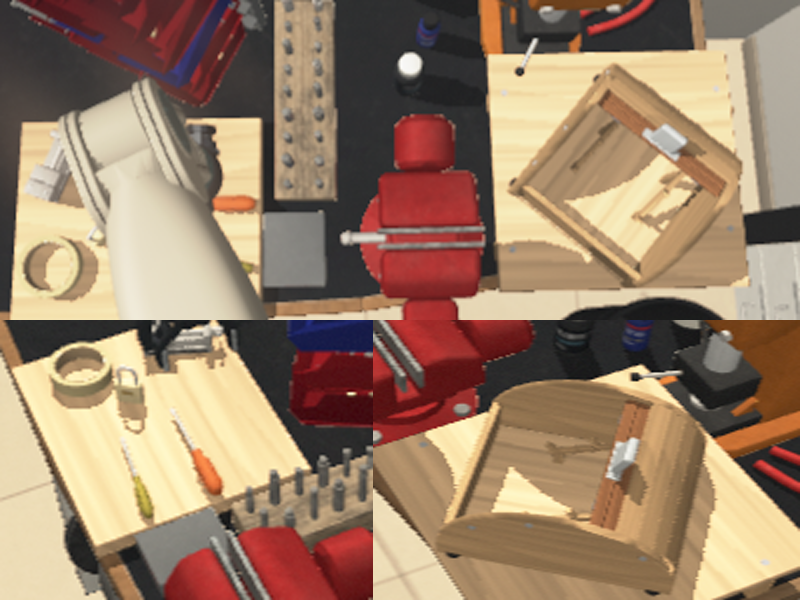

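The door is up, with only one strip of slats left in front of the hood, and the rack combs are visible. Next I'll fit the rest points and refine the long driver's ends from the first picture.

Run:
```python
from plan import *
from scipy.optimize import least_squares
a=snap('scene');b=snap('top')
ob=[(a,[330.5,307.7],0),(b,[413.9,229.4],0),(a,[315.5,311.9],1),(b,[403.7,244.6],1),(a,[332.7,308.4],0),(b,[416.9,225.9],0),(a,[313.3,315.3],1),(b,[401.8,242.6],1)]
f=lambda p:np.concatenate([proj(s,S(p[0]-.048*k,p[2],p[1]-.033*k))-o for s,o,k in ob])
r=least_squares(f,[.02,.09,0],loss='soft_l1');print('rest local x,z,y',r.x.round(4),f(r.x).round(1), 'world',S(r.x[0],0,r.x[1]))
for c,s in(('s0',a),('t0',b)):
    im=cv2.imread(f'pics/{c}.png');hsv=cv2.cvtColor(im,cv2.COLOR_BGR2HSV)
    for n,lo,hi,z in(('long',(3,190,110),(16,255,255),.0405),('short',(22,150,60),(34,255,255),.037)):
        m=cv2.inRange(hsv,lo,hi); k,lab,stt,cen=cv2.connectedComponentsWithStats(m)
        for i in range(1,k):
            X=onz(s,cen[i],z)
            if stt[i,4]>25 and abs(X[1]-.32)<.1 and abs(X[0]-.42)<.12:
                ys,xs=np.nonzero(lab==i);P=np.array([onz(s,(x,y),z)[:2] for x,y in zip(xs,ys)]);cc=P.mean(0);u=np.linalg.svd(P-cc)[2][0];t=(P-cc)@u
                print(n,c,stt[i,4],'c',cc.round(4),'ends',(cc+u*t.min()).round(4),(cc+u*t.max()).round(4),np.degrees(np.arctan2(u[1],u[0])).round(1))
```

```text
rest local x,z,y [ 0.0113  0.0916 -0.0019] [ 2.6  1.3  1.6  0.5 -1.4 -1.1 -1.4 -1.1  0.4  0.6 -1.4  4.   0.8 -4.5
  0.5  0.9] world [ 0.51439787 -0.32334738  0.18155325]
short s0 53 c [0.3742 0.3009] ends [0.3794 0.3393] [0.3698 0.2691] -97.7
```

Call:
carry_out(translation=[[0.01, 0, 0.03], [0.02, 0, 0.06], [0.02, 0, 0.07], [0.011, 0, 0.07], [0, 0, 0.07], [0, 0, 0.06], [0, 0, 0.045], [0, 0, 0.03], [0, 0, 0.02], [0, 0, 0.01], [0, 0, 0.005], [0, 0, 0]], dr=[[0, 0, 0], [0, 0, 0], [0, 0, 0], [0, 0, 0], [0, 0, 0], [0, 0, 0], [0, 0, 0], [0, 0, 0], [0, 0, 0], [0, 0, 0], [0, 0, 0], [0, 0, 0]])

```text
time_s: 18.4
eef_pos: [0.4774, 0.3204, 0.0543]
eef_rot: [0.0, 0.719, 0.695, 0.0]
wrist_force: [-0.2, 0.4, 0.2]
width: 0.0852
gripper_force: 0.0
```

Call:
carry_out(translation=[[0, 0, 0.003], [0, 0, 0], [0, 0, 0], [0, 0, 0], [0, 0, 0], [0, 0, 0], [0, 0, 0]], dr=[[0, 0, 0], [0, 0, 0], [0, 0, 0], [0, 0, 0], [0, 0, 0], [0, 0, 0], [0, 0, 0]], claw=1)

```text
time_s: 19.27
eef_pos: [0.4771, 0.3204, 0.0527]
eef_rot: [-0.0, 0.719, 0.695, 0.0]
wrist_force: [-1.4, -0.7, 4.6]
width: 0.0221
gripper_force: 58.9
```

Run:
```python
from plan import *
p,R,st=pose();print(p,st['wrist_force'],st['width'],st['gripper_force'])
s=snap('scene')
for n in('driver_long','long_axis'):
    r=bot.silhouettes('scene',n) if n=='driver_long' else bot.pinpoint('scene',n)
    if r:
        print(n,r[0]['p'],r[0]['point'],onz(s,r[0]['point'],.0405))
        if n=='driver_long':
            ys,xs=np.nonzero(r[0]['region']); i,j=ys.argmin(),ys.argmax();print(onz(s,(xs[i],ys[i]),.0405),onz(s,(xs[j],ys[j]),.0405))
x,y=proj(s,p).astype(int)
cv2.imwrite('pics/p5.png',cv2.resize(s['color'][y-50:y+50,x-60:x+60],(720,600),interpolation=cv2.INTER_CUBIC))
```

```text
[0.47707515 0.32036653 0.05265679] [-1.43141281 -0.6649267   4.63184589] 0.022144538816912196 58.85541417868808
long_axis 0.62 [193.8, 151.2] [0.42543879 0.50809022 0.0405    ]
```

View pics/p5.png

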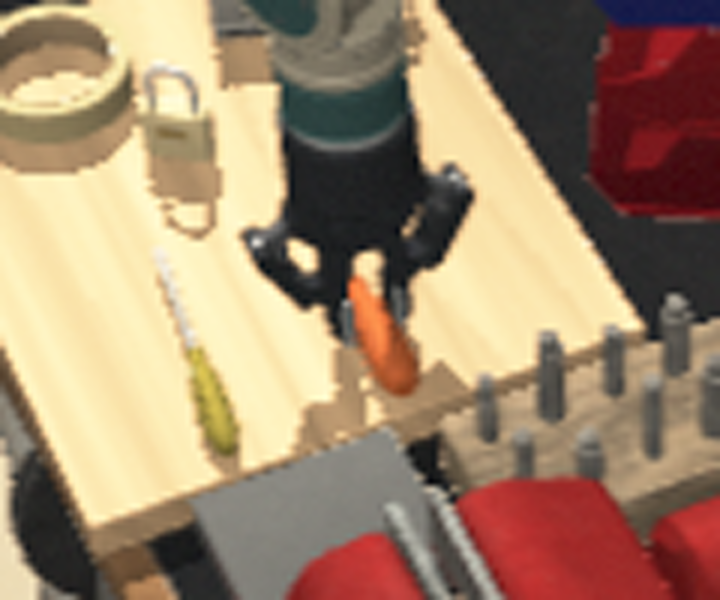

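The long driver is gripped near its balance point; in the crop the handle end is at (403,388). Now I'll plan the lift and carry to the rear rest.

```bash
cat >> plan.py <<'E'
REAR=np.array([.0113,.0916]); FRONT=REAR-[.048,.033]; SL=np.array([np.cos(np.radians(35)),np.sin(np.radians(35))]); NO=np.array([-SL[1],SL[0]])
def place(rest,y,L,axis_ahead,uphill,above,back=0):
    R=fr(L,'place'); q=rest+SL*uphill+NO*above
    return S(q[0],y,q[1])-R.as_matrix()[:,2]*(axis_ahead+back),R
E
python3 - <<'E'
from plan import *
s=snap('scene');p,R,st=pose();x,y=proj(s,p).astype(int)
print('handle end',onz(s,(x-60+403/6,y-50+390/6),.040))
A=R; M=fr(0,'place')
Q=place(REAR,-.036,45,.012,.005,.004,.15)
print('pre',Q[0],'final',place(REAR,-.036,45,.012,.005,.004)[0])
plan([(np.array([.477,.32,.30]),A),(np.array([.46,.10,.45]),A*Ro.from_euler('z',20,degrees=True)),(np.array([.43,-.13,.45]),M),Q],vmax=.045)
E
```

```text
handle end [0.47356964 0.26009498 0.04      ]
pre [ 0.40605402 -0.27579813  0.30229579] final [ 0.48560402 -0.34595365  0.19622977]
T [[0,0,-0.082],[0,0,-0.083],[0,0,-0.082],[0,0,-0.083],[-0.001,0,-0.082],[0,0,-0.083],[-0.073,-0.003,-0.05],[-0.074,0.001,-0.05],[-0.073,0.005,-0.05],[-0.073,0.01,-0.05],[-0.072,0.014,-0.05],[-0.071,0.018,-0.05]] 
D [[0,0,0],[0,0,0],[0,0,0],[0,0,0],[0,0,0],[0,0,0],[0,0,0.037],[0,0,0.037],[0,0,0.037],[0,0,0.037],[0,0,0.037],[0,0,0.037]]
T [[-0.075,0.019,0],[-0.074,0.024,0],[-0.072,0.028,0],[-0.07,0.031,0],[-0.069,0.036,0],[-0.066,0.04,0],[-0.042,0.026,0.049],[-0.042,0.02,0.052],[-0.041,0.012,0.055],[-0.042,0.005,0.055],[-0.042,-0.002,0.056],[-0.042,-0.009,0.055]] 
D [[0,0,0.036],[0,0,0.036],[0,0,0.036],[0,0,0.036],[0,0,0.036],[0,0,0.036],[-0.083,0,0],[-0.084,0,0],[-0.083,0,0],[-0.083,0,0],[-0.084,0,0],[-0.083,0,0]]
end [ 0.4061 -0.2758  0.3022] 24
```

Call:
carry_out(translation=[[0, 0, -0.03], [0, 0, -0.07], [0, 0, -0.1], [0, 0, -0.1], [0, 0, -0.1], [0, 0, -0.1], [-0.073, -0.003, -0.05], [-0.074, 0.001, -0.05], [-0.073, 0.005, -0.05], [-0.073, 0.01, -0.05], [-0.072, 0.014, -0.05], [-0.071, 0.018, -0.05]], dr=[[0, 0, 0], [0, 0, 0], [0, 0, 0], [0, 0, 0], [0, 0, 0], [0, 0, 0], [0, 0, 0.037], [0, 0, 0.037], [0, 0, 0.037], [0, 0, 0.037], [0, 0, 0.037], [0, 0, 0.037]])

```text
time_s: 20.98
eef_pos: [0.4594, 0.0994, 0.4534]
eef_rot: [0.0, 0.829, 0.559, 0.0]
wrist_force: [1.3, 0.3, -0.8]
width: 0.0218
gripper_force: 59.1
```

Call:
carry_out(translation=[[-0.075, 0.019, 0], [-0.074, 0.024, 0], [-0.072, 0.028, 0], [-0.07, 0.031, 0], [-0.069, 0.036, 0], [-0.066, 0.04, 0], [-0.042, 0.026, 0.049], [-0.042, 0.02, 0.052], [-0.041, 0.012, 0.055], [-0.042, 0.005, 0.055], [-0.03, -0.001, 0.036], [-0.018, -0.002, 0.02]], dr=[[0, 0, 0.036], [0, 0, 0.036], [0, 0, 0.036], [0, 0, 0.036], [0, 0, 0.036], [0, 0, 0.036], [-0.083, 0, 0], [-0.084, 0, 0], [-0.083, 0, 0], [-0.083, 0, 0], [-0.084, 0, 0], [-0.05, 0, 0]])

```text
time_s: 22.48
eef_pos: [0.4065, -0.2529, 0.3269]
eef_rot: [0.327, 0.851, 0.384, 0.147]
wrist_force: [1.1, 0.2, -1.5]
width: 0.0222
gripper_force: 59.3
```

Call:
carry_out(translation=[[-0.012, -0.002, 0.01], [-0.006, 0, 0.005], [0, 0, 0], [0, 0, 0]], dr=[[-0.033, 0, 0], [0, 0, 0], [0, 0, 0], [0, 0, 0]])

```text
time_s: 22.98
eef_pos: [0.4065, -0.2637, 0.3247]
eef_rot: [0.349, 0.842, 0.38, 0.158]
wrist_force: [0.4, -0.3, -0.8]
width: 0.0217
gripper_force: 59.3
```

Run:
```python
from plan import *
p,R,st=pose();print(p,R.as_matrix()[:,2],st['joint_pos'],st['width'],st['wrist_force'])
a=snap('scene');b=snap('top')
for c,s in(('scene',a),('top',b)):
    for n in('driver_long','long_axis'):
        r=bot.pinpoint(c,n)
        if r: print(c,n,r[0]['p'],r[0]['point'],'pred mid',proj(s,p+R.apply([.034,0,.012])))
    r=bot.silhouettes(c,'driver_long')
    if r: ys,xs=np.nonzero(r[0]['region']);print(r[0]['p'],len(xs),xs.min(),xs.max(),ys.min(),ys.max(),'pred ends',proj(s,p+R.apply([-.06,0,.012])),proj(s,p+R.apply([.126,0,.012])))
plan([place(REAR,-.034,45,.012,.005,.004,.09),place(REAR,-.034,45,.012,.005,.004,.02)],vmax=.02)
```

```text
[ 0.40654688 -0.26369989  0.32468681] [ 0.53104795 -0.46804685 -0.70634285] [-0.70003962 -0.48454218 -0.77757884  0.491407   -0.01584412  1.58672235] 0.021747231069640518 [ 0.39958083 -0.28195969 -0.75190313]
scene driver_long 0.82 [296.3, 271.0] pred mid [292.53849967 267.46537424]
scene long_axis 0.65 [293.0, 267.2] pred mid [292.53849967 267.46537424]
0.81 273 279 300 242 301 pred ends [282.28868282 300.84270423] [301.72617001 237.54680014]
top driver_long 0.48 [404.6, 249.4] pred mid [404.41146002 253.20951549]
top long_axis 0.51 [399.3, 250.7] pred mid [404.41146002 253.20951549]
0.72 6326 349 465 181 287 pred ends [433.80402283 276.93317486] [376.22585427 230.46002902]
T [[-0.003,-0.004,0.032],[-0.003,-0.003,0.033],[-0.003,-0.004,0.032],[-0.003,-0.003,0.032],[-0.003,-0.004,0.033],[0,0,0.035],[0,0,0.035],[0,0,0.035],[0,0,0.035]] 
D [[0,0,0],[0,0,0],[0,0,0],[0,0,0],[0,0,0],[0,0,0],[0,0,0],[0,0,0],[0,0,0]]
end [ 0.4763 -0.3353  0.2102] 9
```

Call:
carry_out(translation=[[-0.003, -0.004, 0.016], [-0.003, -0.004, 0.032], [-0.003, -0.004, 0.04], [-0.003, -0.003, 0.04], [-0.003, -0.003, 0.04], [0, 0, 0.04], [0, 0, 0.035], [0, 0, 0.025], [0, 0, 0.018], [0, 0, 0.01], [0, 0, 0.006], [0, 0, 0]], dr=[[0, 0, 0], [0, 0, 0], [0, 0, 0], [0, 0, 0], [0, 0, 0], [0, 0, 0], [0, 0, 0], [0, 0, 0], [0, 0, 0], [0, 0, 0], [0, 0, 0], [0, 0, 0]])

```text
time_s: 24.88
eef_pos: [0.4763, -0.3354, 0.2104]
eef_rot: [0.349, 0.842, 0.38, 0.158]
wrist_force: [0.4, -0.2, -0.5]
width: 0.0219
gripper_force: 59.3
```

Call:
carry_out(translation=[[0, 0, 0.004], [0, 0, 0.006], [0, 0, 0.006], [0, 0, 0.004], [0, 0, 0]], dr=[[0, 0, 0], [0, 0, 0], [0, 0, 0], [0, 0, 0], [0, 0, 0]])

```text
time_s: 25.5
eef_pos: [0.4815, -0.34, 0.2029]
eef_rot: [0.349, 0.842, 0.38, 0.157]
wrist_force: [-0.9, -1.4, -1.1]
width: 0.022
gripper_force: 59.3
```

Run:
```python
from plan import *
p,R,st=pose();print(p,st['wrist_force'],st['wrist_torque'])
plan([place(REAR,-.034,45,.012,.005,.004)],vmax=.005)
v=p+R.as_matrix()[:,2]*.012-O;print('axis local',v@sx,v@sy,v@up,'rel rest along slope/normal',(np.array([v@sx,v@up])-REAR)@SL,(np.array([v@sx,v@up])-REAR)@NO)
```

```text
[ 0.48154411 -0.34002321  0.20290765] [-0.90394973 -1.40470396 -1.11580658] [ 0.48353129  0.61882827 -0.02365695]
T [[0,0,0.01],[0,0,0.009]] 
D [[0,0,0],[0,0,0]]
end [ 0.4866 -0.3445  0.1962] 2
axis local 0.006130629117790799 -0.034236869915311906 0.10441908724555574 rel rest along slope/normal 0.0031182256537293502 0.013465810851910337
```

Call:
carry_out(translation=[[0, 0, 0.004], [0, 0, 0.005], [0, 0, 0]], dr=[[0, 0, 0], [0, 0, 0], [0, 0, 0]])

```text
time_s: 25.88
eef_pos: [0.4839, -0.3422, 0.1998]
eef_rot: [0.349, 0.842, 0.38, 0.157]
wrist_force: [-0.3, 0.3, -0.6]
width: 0.0222
gripper_force: 59.3
```

Call:
carry_out(translation=[[0, 0, 0.004], [0, 0, 0.005], [0, 0, 0]], dr=[[0, 0, 0], [0, 0, 0], [0, 0, 0]])

```text
time_s: 26.25
eef_pos: [0.4863, -0.3442, 0.1966]
eef_rot: [0.349, 0.842, 0.38, 0.157]
wrist_force: [-0.6, 0.6, -0.2]
width: 0.022
gripper_force: 59.3
```

Call:
carry_out(translation=[[0, 0, 0.003], [0, 0, 0.004], [0, 0, 0]], dr=[[0, 0, 0], [0, 0, 0], [0, 0, 0]])

```text
time_s: 26.62
eef_pos: [0.4882, -0.3449, 0.1948]
eef_rot: [0.349, 0.842, 0.381, 0.158]
wrist_force: [-8.3, 10.2, 8.3]
width: 0.0216
gripper_force: 60.3
```

Run:
```python
from plan import *
p,R,st=pose();print(p,st['wrist_force'],st['wrist_torque'])
v=p+R.as_matrix()[:,2]*.012-O;print('rel rest along slope/normal',(np.array([v@sx,v@up])-REAR)@SL,(np.array([v@sx,v@up])-REAR)@NO)
```

```text
[ 0.48816239 -0.34488684  0.19480574] [-8.31528301 10.20222664  8.33794397] [0.85856915 0.79314502 0.03837296]
rel rest along slope/normal 0.005179671271013034 0.002138148742875817
```

Call:
carry_out(translation=[[0, 0, -0.002], [0, 0, 0], [0, 0, 0], [0, 0, 0], [0, 0, 0]], dr=[[0, 0, 0], [0, 0, 0], [0, 0, 0], [0, 0, 0], [0, 0, 0]], claw=0.2)

```text
time_s: 27.25
eef_pos: [0.4877, -0.3455, 0.195]
eef_rot: [0.349, 0.842, 0.38, 0.157]
wrist_force: [0.2, -0.2, -0.4]
width: 0.0342
gripper_force: 0.0
```

Call:
carry_out(translation=[[0, 0, -0.004], [0, 0, -0.01], [0, 0, -0.02], [0, 0, -0.03], [0, 0, -0.05], [0, 0, -0.07], [0, 0, -0.08], [0, 0, -0.06], [0, 0, -0.03], [0, 0, -0.01], [0, 0, 0]], dr=[[0, 0, 0], [0, 0, 0], [0, 0, 0], [0, 0, 0], [0, 0, 0], [0, 0, 0], [0, 0, 0], [0, 0, 0], [0, 0, 0], [0, 0, 0], [0, 0, 0]])

```text
time_s: 28.62
eef_pos: [0.391, -0.2602, 0.324]
eef_rot: [0.349, 0.842, 0.38, 0.158]
wrist_force: [0.3, -0.2, -0.4]
width: 0.0343
gripper_force: 0.0
```

Run:
```python
from plan import *
p,R,st=pose();print(p,st['wrist_force'],st['width'])
a=snap('scene','s5');b=snap('top','t5')
for c,s in(('scene',a),('top',b)):
    for n in('long_axis','driver_short'):
        r=bot.pinpoint(c,n)
        if r: print(c,n,r[0]['p'],r[0]['point'],'pred mid',proj(s,S(REAR[0],0,REAR[1])))
    r=bot.silhouettes(c,'driver_long')
    if r: ys,xs=np.nonzero(r[0]['region']);print(r[0]['p'],len(xs),xs.min(),xs.max(),ys.min(),ys.max(),'pred ends',proj(s,S(REAR[0],-.093,REAR[1])),proj(s,S(REAR[0],.093,REAR[1]-.005)))
# plan to the short driver: grip at +30 -> world
c=np.array([.3816,.350]);u=np.array([np.cos(np.radians(-96)),np.sin(np.radians(-96))]);g=c+u*.030;print('grip',g)
X=np.array([-u[0],-u[1],0]);Z=np.array([0,0,-1.]);A=Ro.from_matrix(np.c_[X,np.cross(Z,X),Z])
M=fr(0,'place')
plan([(np.array([.40,-.15,.45]),M),(np.array([.45,.10,.43]),M*Ro.from_euler('z',-20,degrees=True)),(np.array([*g,.25]),A)],vmax=.05)
```

```text
[ 0.39097016 -0.26015153  0.3239503 ] [ 0.33248365 -0.21799039 -0.43397249] 0.0343408088376496
scene long_axis 0.56 [334.7, 308.7] pred mid [333.27394942 308.3921585 ]
scene driver_short 0.54 [195.3, 156.9] pred mid [333.27394942 308.3921585 ]
0.64 306 321 342 282 335 pred ends [325.50926104 341.12574101] [340.25982043 279.24988512]
top long_axis 0.69 [412.8, 229.7] pred mid [414.95957993 229.49131723]
top driver_short 0.49 [195.0, 280.5] pred mid [414.95957993 229.49131723]
0.7 162 171 219 278 285 pred ends [440.47398533 249.8018048 ] [389.43910089 209.85492592]
grip [0.37846415 0.32016434]
T [[0.03,0.014,-0.046],[0.029,0.008,-0.047],[0.03,0.003,-0.047],[0.029,-0.005,-0.048],[0.03,-0.01,-0.046],[0.029,-0.017,-0.045],[0.074,-0.043,0.007],[0.075,-0.038,0.006],[0.078,-0.034,0.007],[0.08,-0.029,0.006],[0.082,-0.024,0.007],[0.082,-0.02,0.007]] 
D [[0.083,0,0],[0.083,0,0],[0.084,0,0],[0.083,0,0],[0.083,0,0],[0.083,0,0],[0,0,-0.037],[0,0,-0.037],[0,0,-0.037],[0,0,-0.037],[0,0,-0.037],[0,0,-0.037]]
T [[0.06,-0.049,0.06],[0.061,-0.046,0.06],[0.064,-0.044,0.06],[0.066,-0.04,0.06],[0.067,-0.038,0.06],[0.07,-0.034,0.059]] 
D [[0,0,-0.029],[0,0,-0.028],[0,0,-0.029],[0,0,-0.028],[0,0,-0.029],[0,0,-0.028]]
end [0.3786 0.3204 0.2502] 18
```

Call:
carry_out(translation=[[0.02, 0.01, -0.03], [0.029, 0.008, -0.047], [0.03, 0.003, -0.047], [0.029, -0.005, -0.048], [0.03, -0.01, -0.046], [0.039, -0.017, -0.061], [0.074, -0.043, 0.007], [0.075, -0.038, 0.006], [0.078, -0.034, 0.007], [0.08, -0.029, 0.006], [0.082, -0.024, 0.007], [0.082, -0.02, 0.007]], dr=[[0.083, 0, 0], [0.083, 0, 0], [0.084, 0, 0], [0.083, 0, 0], [0.083, 0, 0], [0.083, 0, 0], [0, 0, -0.037], [0, 0, -0.037], [0, 0, -0.037], [0, 0, -0.037], [0, 0, -0.037], [0, 0, -0.037]], claw=-0.8)

```text
time_s: 30.52
eef_pos: [0.4528, 0.0994, 0.4308]
eef_rot: [0.001, 0.826, 0.564, 0.0]
wrist_force: [1.6, 0.2, -0.2]
width: 0.0768
gripper_force: 0.0
```

Call:
carry_out(translation=[[0.06, -0.049, 0.06], [0.061, -0.046, 0.06], [0.064, -0.044, 0.06], [0.066, -0.04, 0.06], [0.067, -0.038, 0.06], [0.035, -0.017, 0.03], [0.02, -0.01, 0.02], [0.01, -0.005, 0.01], [0.005, -0.002, 0], [0, 0, 0], [0, 0, 0]], dr=[[0, 0, -0.029], [0, 0, -0.028], [0, 0, -0.029], [0, 0, -0.028], [0, 0, -0.029], [0, 0, -0.028], [0, 0, 0], [0, 0, 0], [0, 0, 0], [0, 0, 0], [0, 0, 0]])

```text
time_s: 31.9
eef_pos: [0.3808, 0.3178, 0.2515]
eef_rot: [0.001, 0.744, 0.669, 0.001]
wrist_force: [-0.1, -0.3, 0.6]
width: 0.077
gripper_force: 0.0
```

Run:
```python
from plan import *
p,R,st=pose();print(p,R.as_matrix()[:,0],st['width'])
c=np.array([.3816,.350]);u=np.array([np.cos(np.radians(-96)),np.sin(np.radians(-96))]);g=c+u*.030
d=R.inv().apply(np.array([*g,.052])-p)/.5;print(d.round(3))
```

```text
[0.38082427 0.31780112 0.25146492] [ 1.05962273e-01  9.94370127e-01 -2.16484356e-04] 0.07697417195441261
[ 0.004 -0.006  0.399]
```

Call:
carry_out(translation=[[0.002, -0.003, 0.03], [0.002, -0.003, 0.06], [0, 0, 0.07], [0, 0, 0.07], [0, 0, 0.06], [0, 0, 0.045], [0, 0, 0.03], [0, 0, 0.02], [0, 0, 0.01], [0, 0, 0.005], [0, 0, 0.001], [0, 0, 0]], dr=[[0, 0, 0], [0, 0, 0], [0, 0, 0], [0, 0, 0], [0, 0, 0], [0, 0, 0], [0, 0, 0], [0, 0, 0], [0, 0, 0], [0, 0, 0], [0, 0, 0], [0, 0, 0]])

```text
time_s: 33.4
eef_pos: [0.3781, 0.3203, 0.0507]
eef_rot: [0.001, 0.743, 0.669, 0.001]
wrist_force: [0.1, -0.1, 0.2]
width: 0.0766
gripper_force: 0.0
```

Call:
carry_out(translation=[[0, 0, 0], [0, 0, 0], [0, 0, 0], [0, 0, 0], [0, 0, 0], [0, 0, 0], [0, 0, 0]], dr=[[0, 0, 0], [0, 0, 0], [0, 0, 0], [0, 0, 0], [0, 0, 0], [0, 0, 0], [0, 0, 0]], claw=1)

```text
time_s: 34.28
eef_pos: [0.3778, 0.3202, 0.0505]
eef_rot: [0.001, 0.743, 0.669, 0.0]
wrist_force: [-1.5, 0.4, 4.5]
width: 0.0152
gripper_force: 60.0
```

Run:
```python
from plan import *
p,R,st=pose();print(p,R.as_matrix()[:,0],st['width'],st['wrist_force'])
M=fr(0,'place')
Q=place(FRONT,-.030,35,p[2]-.037,.005,.004,.15)
print(place(FRONT,-.030,35,p[2]-.037,.005,.004)[0],Q[0])
plan([(p+[0,0,.23],R),(np.array([.46,.10,.45]),R*Ro.from_euler('z',17,degrees=True)),(np.array([.40,-.13,.45]),M),Q],vmax=.045)
```

```text
[0.37778588 0.32020328 0.05048707] [ 1.05095132e-01  9.94461962e-01 -6.47508523e-04] 0.01515464665145472 [-1.45685908  0.36742639  4.496314  ]
[ 0.45413446 -0.31020055  0.16579245] [ 0.38960671 -0.25329323  0.28866526]
T [[0,0,-0.077],[0,0,-0.076],[0,0,-0.077],[0,0,-0.077],[0,0.001,-0.076],[0,0,-0.077],[-0.06,0.03,-0.048],[-0.059,0.032,-0.049],[-0.057,0.035,-0.048],[-0.056,0.038,-0.048],[-0.055,0.04,-0.049],[-0.052,0.042,-0.048]] 
D [[0,0,0],[0,0,0],[0,0,0],[0,0,0],[0,0,0],[0,0,0],[0,0,0.027],[0,0,0.027],[0,0,0.027],[0,0,0.027],[0,0,0.027],[0,0,0.027]]
T [[-0.051,0.044,-0.048],[-0.078,0.012,0],[-0.078,0.015,0],[-0.077,0.02,0],[-0.075,0.024,0],[-0.074,0.028,0],[-0.073,0.032,0],[-0.04,0.029,0.064],[-0.039,0.022,0.068],[-0.04,0.013,0.07],[-0.04,0.004,0.07],[-0.039,-0.004,0.071]] 
D [[0,0,0.027],[0,0,0.034],[0,0,0.034],[0,0,0.034],[0.001,0,0.034],[0,0,0.034],[0,0,0.034],[-0.078,0,0],[-0.078,0,0],[-0.077,0,0],[-0.078,0,0],[-0.078,0,0]]
end [ 0.3898 -0.2531  0.2888] 24
```

Call:
carry_out(translation=[[0, 0, -0.03], [0, 0, -0.07], [0, 0, -0.1], [0, 0, -0.1], [0, 0, -0.08], [0, 0, -0.08], [-0.06, 0.03, -0.048], [-0.059, 0.032, -0.049], [-0.057, 0.035, -0.048], [-0.056, 0.038, -0.048], [-0.055, 0.04, -0.049], [-0.052, 0.042, -0.048]], dr=[[0, 0, 0], [0, 0, 0], [0, 0, 0], [0, 0, 0], [0, 0, 0], [0, 0, 0], [0, 0, 0.027], [0, 0, 0.027], [0, 0, 0.027], [0, 0, 0.027], [0, 0, 0.027], [0, 0, 0.027]])

```text
time_s: 35.78
eef_pos: [0.4478, 0.1302, 0.4269]
eef_rot: [0.001, 0.823, 0.569, 0.0]
wrist_force: [0.8, 0.5, -0.7]
width: 0.0152
gripper_force: 58.7
```

Run:
```python
from plan import *
p,R,st=pose();print(p,st['width'])
M=fr(0,'place')
Q=place(FRONT,-.030,25,.0135,.005,.004,.13)
plan([(np.array([.40,-.13,.45]),M),Q],vmax=.045)
```

```text
[0.44781323 0.13023637 0.42687779] 0.015180171476041218
T [[-0.087,0.016,-0.008],[-0.085,0.021,-0.007],[-0.085,0.026,-0.008],[-0.082,0.031,-0.008],[-0.081,0.036,-0.007],[-0.078,0.041,-0.008],[-0.04,0.043,0.066],[-0.04,0.036,0.07],[-0.039,0.031,0.072],[-0.04,0.024,0.075],[-0.04,0.018,0.077]] 
D [[0,0,0.038],[0,0,0.039],[0.001,0,0.038],[0,0,0.038],[0,0,0.039],[0,0,0.038],[-0.055,0,0],[-0.056,0,0],[-0.055,0,0],[-0.056,0,0],[-0.055,0,0]]
end [ 0.4145 -0.2754  0.2848] 11
```

Call:
carry_out(translation=[[-0.087, 0.016, -0.008], [-0.085, 0.021, -0.007], [-0.085, 0.026, -0.008], [-0.082, 0.031, -0.008], [-0.081, 0.036, -0.007], [-0.078, 0.041, -0.008], [-0.04, 0.043, 0.056], [-0.04, 0.036, 0.06], [-0.039, 0.031, 0.06], [-0.03, 0.02, 0.05], [-0.02, 0.01, 0.04], [-0.01, 0.005, 0.02]], dr=[[0, 0, 0.038], [0, 0, 0.039], [0.001, 0, 0.038], [0, 0, 0.038], [0, 0, 0.039], [0, 0, 0.038], [-0.055, 0, 0], [-0.056, 0, 0], [-0.055, 0, 0], [-0.056, 0, 0], [-0.055, 0, 0], [0, 0, 0]])

```text
time_s: 37.28
eef_pos: [0.4119, -0.2587, 0.3166]
eef_rot: [0.195, 0.89, 0.402, 0.088]
wrist_force: [0.5, -0.0, -0.2]
width: 0.0154
gripper_force: 58.9
```

Call:
carry_out(translation=[[0, 0, 0.005], [0, 0, 0], [0, 0, 0]], dr=[[0, 0, 0], [0, 0, 0], [0, 0, 0]])

```text
time_s: 37.65
eef_pos: [0.4158, -0.261, 0.3179]
eef_rot: [0.197, 0.889, 0.403, 0.089]
wrist_force: [0.0, -0.2, -1.2]
width: 0.0151
gripper_force: 58.9
```

Run:
```python
from plan import *
p,R,st=pose();print(p,R.as_matrix()[:,2],st['width'],st['wrist_force'])
a=snap('scene')
for c,s in(('scene',a),):
    for n in('short_axis','long_axis'):
        r=bot.pinpoint(c,n)
        if r: print(c,n,r[0]['p'],r[0]['point'],'pred mid',proj(s,p+R.apply([.030,0,.0135])))
    r=bot.silhouettes(c,'driver_short')
    if r: ys,xs=np.nonzero(r[0]['region']);print(r[0]['p'],len(xs),xs.min(),xs.max(),ys.min(),ys.max(),'pred ends',proj(s,p+R.apply([-.05,0,.0135])),proj(s,p+R.apply([.111,0,.0135])))
plan([place(FRONT,-.030,25,.0135,.005,.004,.09),place(FRONT,-.030,25,.0135,.005,.004,.015)],vmax=.02)
```

```text
[ 0.41583565 -0.26101966  0.31791287] [ 0.31753216 -0.27908384 -0.90624805] 0.01513335701679542 [ 0.01611239 -0.22479694 -1.19241535]
scene short_axis 0.74 [293.9, 274.0] pred mid [293.82967623 268.65676398]
scene long_axis 0.59 [333.1, 309.7] pred mid [293.82967623 268.65676398]
0.55 156 282 300 247 299 pred ends [285.35084503 296.69289328] [301.79038917 242.33384608]
T [[-0.006,-0.003,0.037],[-0.005,-0.002,0.036],[-0.006,-0.003,0.037],[-0.006,-0.003,0.036],[0,0,0.038],[0,0,0.037],[0,0,0.038],[0,0,0.037]] 
D [[0,0,0],[0,0,0.001],[0,0,0],[0,0,0],[0,0,0],[0,0,0],[0,0,0],[0,0,0]]
end [ 0.4508 -0.3073  0.1806] 8
```

Call:
carry_out(translation=[[-0.003, -0.003, 0.015], [-0.003, -0.002, 0.03], [-0.003, -0.003, 0.04], [-0.004, -0.003, 0.045], [0, 0, 0.045], [0, 0, 0.04], [0, 0, 0.03], [0, 0, 0.02], [0, 0, 0.015], [0, 0, 0.01], [0, 0, 0.006], [0, 0, 0]], dr=[[0, 0, 0], [0, 0, 0.001], [0, 0, 0], [0, 0, 0], [0, 0, 0], [0, 0, 0], [0, 0, 0], [0, 0, 0], [0, 0, 0], [0, 0, 0], [0, 0, 0], [0, 0, 0]])

```text
time_s: 39.35
eef_pos: [0.4538, -0.3035, 0.1802]
eef_rot: [0.197, 0.89, 0.402, 0.089]
wrist_force: [-0.4, -0.1, -0.2]
width: 0.0157
gripper_force: 58.9
```

Call:
carry_out(translation=[[0, 0, 0.005], [0, 0, 0.007], [0, 0, 0.006], [0, 0, 0.002], [0, 0, 0]], dr=[[0, 0, 0], [0, 0, 0], [0, 0, 0], [0, 0, 0], [0, 0, 0]])

```text
time_s: 39.98
eef_pos: [0.4568, -0.3062, 0.1708]
eef_rot: [0.197, 0.89, 0.402, 0.089]
wrist_force: [0.3, -0.6, -0.2]
width: 0.015
gripper_force: 58.9
```

Run:
```python
from plan import *
p,R,st=pose();print(p,st['wrist_force'],st['wrist_torque'])
v=p+R.as_matrix()[:,2]*.0135-O;w=np.array([v@sx,v@up])-FRONT;print('lat',v@sy,'rel rest along slope/normal',w@SL,w@NO)
```

```text
[ 0.45684547 -0.30621943  0.17081297] [ 0.33991795 -0.57036034 -0.2347044 ] [0.33894881 0.2891635  0.01500839]
lat -0.025215330259144766 rel rest along slope/normal 0.005024054109493966 0.008652383186788777
```

Call:
carry_out(translation=[[0, 0, 0.005], [0, 0, 0.006], [0, 0, 0.003], [0, 0, 0]], dr=[[0, 0, 0], [0, 0, 0], [0, 0, 0], [0, 0, 0]])

```text
time_s: 40.48
eef_pos: [0.459, -0.3082, 0.1644]
eef_rot: [0.196, 0.89, 0.402, 0.089]
wrist_force: [0.2, 0.3, -0.8]
width: 0.0153
gripper_force: 58.9
```

Call:
carry_out(translation=[[0, 0.001, 0.003], [0, 0.001, 0.003], [0, 0, 0]], dr=[[0, 0, 0], [0, 0, 0], [0, 0, 0]])

```text
time_s: 40.85
eef_pos: [0.4607, -0.3094, 0.1624]
eef_rot: [0.196, 0.89, 0.402, 0.089]
wrist_force: [-2.1, 3.6, 2.7]
width: 0.0151
gripper_force: 59.5
```

Call:
carry_out(translation=[[0, 0, 0], [0, 0, 0], [0, 0, 0], [0, 0, 0], [0, 0, 0]], dr=[[0, 0, 0], [0, 0, 0], [0, 0, 0], [0, 0, 0], [0, 0, 0]], claw=0.25)

```text
time_s: 41.48
eef_pos: [0.4607, -0.3097, 0.1624]
eef_rot: [0.197, 0.89, 0.402, 0.089]
wrist_force: [-0.1, 0.8, 0.3]
width: 0.0323
gripper_force: 0.0
```

Call:
carry_out(translation=[[0, 0, -0.004], [0, 0, -0.01], [0, 0, -0.02], [0, 0, -0.03], [0, 0, -0.05], [0, 0, -0.07], [0, 0, -0.08], [0, 0, -0.07], [0, 0, -0.05], [0, 0, -0.02], [0, 0, -0.005], [0, 0, 0]], dr=[[0, 0, 0], [0, 0, 0], [0, 0, 0], [0, 0, 0], [0, 0, 0], [0, 0, 0], [0, 0, 0], [0, 0, 0], [0, 0, 0], [0, 0, 0], [0, 0, 0], [0, 0, 0]])

```text
time_s: 42.98
eef_pos: [0.3957, -0.2525, 0.3468]
eef_rot: [0.196, 0.89, 0.402, 0.089]
wrist_force: [-0.8, -0.0, -0.3]
width: 0.0321
gripper_force: 0.0
```

Run:
```python
from plan import *
p,R,st=pose();print(p,st['width'],st['wrist_force'])
a=snap('scene');b=snap('top')
ims=[]
for s in (a,b):
    x,y=proj(s,S(0,0,.08)).astype(int)
    ims.append(cv2.resize(s['color'][y-56:y+56,x-56:x+56],(400,400),interpolation=cv2.INTER_CUBIC))
cv2.imwrite('pics/p6.png',np.hstack(ims))
for c,s in(('scene',a),('top',b)):
    for n in('short_axis','long_axis','pull'):
        r=bot.pinpoint(c,n)
        if r: print(c,n,round(r[0]['p'],2),r[0]['point'],'pred',proj(s,{'s':S(FRONT[0],-.005,FRONT[1]),'l':S(REAR[0],0,REAR[1]),'p':pullpt(1.31)}[n[0]]).round(1))
```

```text
[ 0.39572709 -0.25245705  0.34679194] 0.032122446649274064 [-0.78879818 -0.02036072 -0.27043386]
scene short_axis 0.57 [311.9, 313.0] pred [313.9 311.9]
scene long_axis 0.65 [333.2, 307.2] pred [333.3 308.4]
scene pull 0.71 [348.8, 295.2] pred [349.2 296.4]
top short_axis 0.48 [400.2, 244.8] pred [403.2 244.1]
top long_axis 0.72 [414.9, 226.7] pred [415.  229.5]
top pull 0.64 [431.5, 217.5] pred [431.4 216.5]
```

View pics/p6.png

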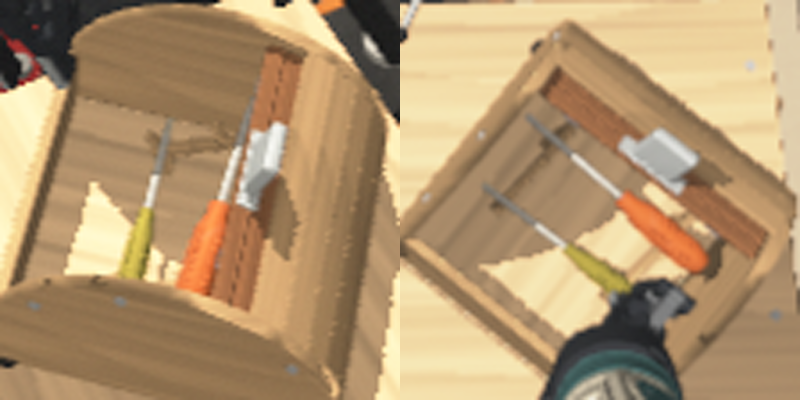

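Both drivers lie square across their rests: long at the rear, short at the front, handles to the right. Now I'll grip the pull and close the door.

Run:
```python
from plan import *
p,R,st=pose()
G=fr(-8,'pull');z=G.as_matrix()[:,2];P=pullpt(1.30,.152)
print(P)
plan([(P-z*.13,G),(P-z*.04,G)],vmax=.03,n=[12,4])
```

```text
[ 0.54020473 -0.34610656  0.26497733]
T [[0.004,0.032,0.006],[0,0.032,0.005],[-0.004,0.032,0.004],[-0.009,0.031,0.002],[-0.012,0.03,0.001],[-0.016,0.029,-0.001],[-0.02,0.026,-0.002],[-0.022,0.023,-0.004],[-0.025,0.02,-0.006],[-0.027,0.016,-0.008],[-0.029,0.013,-0.009],[-0.029,0.008,-0.011]] 
D [[0.024,0.024,-0.081],[0.024,0.024,-0.081],[0.024,0.023,-0.08],[0.023,0.024,-0.081],[0.024,0.024,-0.081],[0.024,0.024,-0.081],[0.024,0.024,-0.081],[0.024,0.024,-0.081],[0.024,0.024,-0.08],[0.024,0.023,-0.081],[0.024,0.024,-0.081],[0.023,0.024,-0.081]]
T [[0,0,0.045],[0,0,0.045],[0,0,0.045],[0,0,0.045]] 
D [[0,0,0],[0,0,0],[0,0,0],[0,0,0]]
end [ 0.5443 -0.3496  0.3047] 16
```

Call:
carry_out(translation=[[0.004, 0.032, 0.006], [0, 0.032, 0.005], [-0.004, 0.032, 0.004], [-0.009, 0.031, 0.002], [-0.012, 0.03, 0.001], [-0.016, 0.029, -0.001], [-0.02, 0.026, -0.002], [-0.022, 0.023, -0.004], [-0.025, 0.02, -0.006], [-0.027, 0.016, -0.008], [-0.029, 0.013, -0.009], [-0.029, 0.008, -0.011]], dr=[[0.024, 0.024, -0.081], [0.024, 0.024, -0.081], [0.024, 0.023, -0.08], [0.023, 0.024, -0.081], [0.024, 0.024, -0.081], [0.024, 0.024, -0.081], [0.024, 0.024, -0.081], [0.024, 0.024, -0.081], [0.024, 0.024, -0.08], [0.024, 0.023, -0.081], [0.024, 0.024, -0.081], [0.023, 0.024, -0.081]], claw=-1)

```text
time_s: 44.88
eef_pos: [0.5544, -0.3586, 0.3941]
eef_rot: [-0.066, 0.351, 0.934, 0.025]
wrist_force: [0.6, 0.1, 0.8]
width: 0.0853
gripper_force: 0.0
```

Call:
carry_out(translation=[[0, 0, 0.02], [0, 0, 0.04], [0, 0, 0.05], [0, 0, 0.04], [0, 0, 0.02], [0, 0, 0.01], [0, 0, 0], [0, 0, 0]], dr=[[0, 0, 0], [0, 0, 0], [0, 0, 0], [0, 0, 0], [0, 0, 0], [0, 0, 0], [0, 0, 0], [0, 0, 0]])

```text
time_s: 45.88
eef_pos: [0.5447, -0.35, 0.3062]
eef_rot: [-0.064, 0.353, 0.933, 0.025]
wrist_force: [0.1, 1.1, -0.4]
width: 0.0854
gripper_force: 0.0
```

Run:
```python
from plan import *
p,R,st=pose();print(p,R.as_matrix()[:,2])
G=fr(-8,'pull');P=pullpt(1.30,.152)
plan([(P,G)],n=[5])
```

```text
[ 0.54471462 -0.34997317  0.30623338] [-0.10197463  0.09098223 -0.99061769]
T [[0,0,0.017],[0,0,0.016],[0,0,0.017],[0,0,0.017],[0,0,0.016]] 
D [[0,0,0],[0,0.001,0],[0,0,0],[0,0,0],[0.001,0.001,0]]
end [ 0.5405 -0.3462  0.2651] 5
```

Call:
carry_out(translation=[[0, 0, 0.012], [0, 0, 0.022], [0, 0, 0.022], [0, 0, 0.016], [0, 0, 0.008], [0, 0, 0.003], [0, 0, 0]], dr=[[0, 0, 0], [0, 0.001, 0], [0, 0.001, 0], [0, 0, 0], [0, 0, 0], [0, 0, 0], [0, 0, 0]])

```text
time_s: 46.75
eef_pos: [0.5401, -0.3459, 0.2644]
eef_rot: [-0.066, 0.353, 0.933, 0.025]
wrist_force: [0.0, 0.2, 0.3]
width: 0.0856
gripper_force: 0.0
```

Call:
carry_out(translation=[[0, 0, 0], [0, 0, 0], [0, 0, 0], [0, 0, 0], [0, 0, 0], [0, 0, 0]], dr=[[0, 0, 0], [0, 0, 0], [0, 0, 0], [0, 0, 0], [0, 0, 0], [0, 0, 0]], claw=0.3)

```text
time_s: 47.5
eef_pos: [0.5393, -0.3469, 0.265]
eef_rot: [-0.066, 0.353, 0.933, 0.024]
wrist_force: [-3.7, -3.3, 4.1]
width: 0.0388
gripper_force: 63.0
```

Run:
```python
from plan import *
p,R,st=pose(); v=p-S(0,0,.03); print('local',v@sx,v@sy,v@up, np.degrees(np.arctan2(v@up,-v@sx)), np.hypot(v@sx,v@up),st['wrist_force'])
plan(arc(0,-1.33,-8,45,24),n=[1]*24)
```

```text
local 0.045575779859087756 -0.0011970880438182212 0.14500791538418561 107.44785857325681 0.15200147115679888 [-3.69744267 -3.34496615  4.13395031]
T [[0.002,0,0],[0.005,0,-0.001],[0.008,0,-0.001],[0.012,0,-0.002],[0.014,0,-0.001],[0.018,0,-0.002],[0.02,0,-0.002],[0.022,0,-0.001],[0.023,0,0],[0.025,0,0],[0.026,0,0.001],[0.027,0,0.001]] 
D [[-0.001,-0.003,0],[0,-0.008,0],[0,-0.012,0],[0,-0.017,0],[0,-0.022,0],[0,-0.025,0],[0,-0.029,0],[0,-0.032,0],[0,-0.035,0],[0,-0.036,0],[0,-0.038,0],[0,-0.038,0]]
T [[0.026,0,0.002],[0.026,0,0.003],[0.024,0,0.003],[0.024,0,0.004],[0.021,0,0.004],[0.02,0,0.003],[0.017,0,0.004],[0.014,0,0.003],[0.012,0,0.003],[0.008,0,0.002],[0.005,0,0.001],[0.002,0,0.001]] 
D [[0,-0.039,0],[0,-0.038,0],[0,-0.036,0],[0,-0.035,0],[0,-0.032,0],[0,-0.029,0],[0,-0.025,0],[0,-0.021,0],[0,-0.017,0],[0,-0.013,0],[0,-0.007,0],[0,-0.003,0]]
end [ 0.4078 -0.2308  0.1986] 24
```

Call:
carry_out(translation=[[0.002, 0, 0], [0.005, 0, -0.001], [0.008, 0, -0.001], [0.012, 0, -0.002], [0.014, 0, -0.001], [0.018, 0, -0.002], [0.02, 0, -0.002], [0.022, 0, -0.001], [0.023, 0, 0], [0.025, 0, 0], [0.026, 0, 0.001], [0.027, 0, 0.001]], dr=[[0, -0.003, 0], [0, -0.008, 0], [0, -0.012, 0], [0, -0.017, 0], [0, -0.022, 0], [0, -0.025, 0], [0, -0.029, 0], [0, -0.032, 0], [0, -0.035, 0], [0, -0.036, 0], [0, -0.038, 0], [0, -0.038, 0]])

```text
time_s: 49.0
eef_pos: [0.4687, -0.285, 0.2675]
eef_rot: [0.157, 0.349, 0.922, -0.061]
wrist_force: [-2.4, -8.9, 7.9]
width: 0.0389
gripper_force: 62.9
```

Call:
carry_out(translation=[[0.026, 0, 0.002], [0.026, 0, 0.003], [0.024, 0, 0.003], [0.024, 0, 0.004], [0.021, 0, 0.004], [0.02, 0, 0.003], [0.017, 0, 0.004], [0.014, 0, 0.003], [0.012, 0, 0.003], [0.008, 0, 0.002], [0.005, 0, 0.001], [0.002, 0, 0.001]], dr=[[0, -0.039, 0], [0, -0.038, 0], [0, -0.036, 0], [0, -0.035, 0], [0, -0.032, 0], [0, -0.029, 0], [0, -0.025, 0], [0, -0.021, 0], [0, -0.017, 0], [0, -0.013, 0], [0, -0.007, 0], [0, -0.003, 0]])

```text
time_s: 50.5
eef_pos: [0.4075, -0.2315, 0.2012]
eef_rot: [0.359, 0.328, 0.863, -0.139]
wrist_force: [-37.1, 16.1, 34.0]
width: 0.0387
gripper_force: 78.6
```

Run:
```python
from plan import *
p,R,st=pose(); v=p-S(0,0,.03); f=np.array(st['wrist_force']);print('local',v@sx,v@sy,v@up, np.degrees(np.arctan2(v@up,-v@sx)), np.hypot(v@sx,v@up),'F rear/lat/up',f@sx,f@sy,f@up)
a=snap('scene');b=snap('top')
for c,s in(('scene',a),('top',b)):
    r=bot.pinpoint(c,'pull')
    if r: print(c,r[0]['p'],r[0]['point'],'pred shut',proj(s,pullpt(0)),'pred .07',proj(s,pullpt(.07)))
```

```text
local -0.12963029790599792 -0.0018503172464254128 0.08115325921901434 32.048056315167166 0.1529374565535412 F rear/lat/up -38.476890973744666 -12.472424613151588 33.98727552212843
scene 0.81 [283.6, 294.0] pred shut [283.07550423 292.88880828] pred .07 [285.28854537 291.75940711]
top 0.93 [389.0, 266.5] pred shut [389.39426415 263.83278096] pred .07 [391.42882805 262.09440622]
```

Call:
carry_out(translation=[[0, 0, -0.004], [0.003, 0, -0.004], [0.004, 0, -0.002], [0, 0, 0]], dr=[[0, 0, 0], [0, 0, 0], [0, 0, 0], [0, 0, 0]])

```text
time_s: 51.2
eef_pos: [0.4069, -0.2311, 0.2025]
eef_rot: [0.361, 0.328, 0.862, -0.139]
wrist_force: [41.8, -47.4, -40.1]
width: 0.0386
gripper_force: 73.8
```

Run:
```python
from plan import *
p,R,st=pose(); v=p-S(0,0,.03); f=np.array(st['wrist_force']);t=sx*.545+up*.839;r=-sx*.839+up*.545
print('local',v@sx,v@up, np.degrees(np.arctan2(v@up,-v@sx)), np.hypot(v@sx,v@up),'F tan/rad/lat',f@t,f@r,f@sy)
```

```text
local -0.13038603750373287 0.08249163611939997 32.3204043096637 0.15428995043611987 F tan/rad/lat 0.49065745838692976 -74.42220087477132 -7.8987111637406375
```

Call:
carry_out(translation=[[0, 0, 0.005], [0, 0, 0], [0, 0, 0], [0, 0, 0], [0, 0, 0]], dr=[[0, 0, 0], [0, 0, 0], [0, 0, 0], [0, 0, 0], [0, 0, 0]], claw=-1)

```text
time_s: 51.82
eef_pos: [0.4052, -0.2266, 0.1975]
eef_rot: [0.358, 0.327, 0.864, -0.135]
wrist_force: [-0.0, 0.4, 0.2]
width: 0.0854
gripper_force: 0.0
```

Run:
```python
from plan import *
p,R,st=pose();print(p,st['width'],st['wrist_force'])
G=fr(45,'pull');z=G.as_matrix()[:,2]
# retreat, then go above the pull with closed fingers, tips on its upper face
rr=-sx*np.cos(np.radians(33))+up*np.sin(np.radians(33)); t=sx*np.sin(np.radians(33))+up*np.cos(np.radians(33))
tip=pullpt(0,.145)+t*.006     # upper face mid
for q in(.05,.02,0): print(q,tip+t*q-z*.022)
T=tip-z*.022
print('tan/rad of z',z@t,z@rr)
plan([(p-z*.07,G),(T+t*.04-z*.0,G),(T+t*.012,G)],vmax=.03)
a=snap('scene');b=snap('top')
for c,s in(('scene',a),('top',b)):
    r=bot.pinpoint(c,'pull')
    if r: print(c,r[0]['p'],r[0]['point'],'pred shut',proj(s,pullpt(0)),'pred .07',proj(s,pullpt(.07)))
```

```text
[ 0.40523741 -0.22660033  0.19749909] 0.08537220033270429 [-0.01439674  0.43265102  0.18380919]
0.05 [ 0.4259551  -0.24534929  0.26149456]
0.02 [ 0.41370065 -0.23454203  0.23633444]
0 [ 0.40553101 -0.22733719  0.21956103]
tan/rad of z -0.20791169081775948 -0.9781476007338054
T [[0,0,-0.047],[0,0,-0.046],[0,0,-0.047],[-0.037,0,0.031],[-0.037,0,0.031],[-0.036,0,0.031],[0.054,-0.001,0.012]] 
D [[0,0,0],[0,0,0],[0.001,0,0],[0,0,0],[0,0,0],[0,0,0],[0,0,0]]
end [ 0.4104 -0.232   0.2297] 7
scene 0.77 [278.5, 295.0] pred shut [283.07550423 292.88880828] pred .07 [285.28854537 291.75940711]
top 0.74 [387.3, 269.4] pred shut [389.39426415 263.83278096] pred .07 [391.42882805 262.09440622]
```

Call:
carry_out(translation=[[0, 0, -0.02], [0, 0, -0.04], [0, 0, -0.05], [0, 0, -0.03], [-0.02, 0, 0], [-0.04, 0, 0], [-0.05, 0, 0.01], [0, 0, 0], [0, 0, 0]], dr=[[0, 0, 0], [0, 0, 0], [0, 0, 0], [0, 0, 0], [0, 0, 0], [0, 0, 0], [0, 0, 0], [0, 0, 0], [0, 0, 0]])

```text
time_s: 53.15
eef_pos: [0.3993, -0.2219, 0.2807]
eef_rot: [0.357, 0.327, 0.865, -0.135]
wrist_force: [-0.6, -0.4, -0.4]
width: 0.0853
gripper_force: 0.0
```

Call:
carry_out(translation=[[0, 0, 0.015], [0, 0, 0.025], [0, 0, 0.025], [0, 0, 0.012], [0, 0, 0.005], [0, 0, 0], [0, 0, 0]], dr=[[0, 0, 0], [0, 0, 0], [0, 0, 0], [0, 0, 0], [0, 0, 0], [0, 0, 0], [0, 0, 0]], claw=1)

```text
time_s: 54.02
eef_pos: [0.4217, -0.2414, 0.2535]
eef_rot: [0.358, 0.327, 0.864, -0.135]
wrist_force: [-0.8, 0.1, -0.7]
width: -0.0002
gripper_force: 0.0
```

Run:
```python
from plan import *
p,R,st=pose();print(p,st['width'],st['wrist_force'])
G=fr(45,'pull');z=G.as_matrix()[:,2]
rr=-sx*np.cos(np.radians(33))+up*np.sin(np.radians(33)); t=sx*np.sin(np.radians(33))+up*np.cos(np.radians(33))
tip=p+R.as_matrix()[:,2]*.022-S(0,0,.03);print('tip rad',tip@rr,'tan',tip@t,'lat',tip@sy)
T=S(0,0,.03)+rr*.147+t*.020-z*.022
plan([(T,G),(T-t*.006,G)],vmax=.03)
```

```text
[ 0.42173234 -0.24144963  0.25352155] -0.0002082455559283296 [-0.78476356  0.10386958 -0.71305607]
tip rad 0.145476815236442 tan 0.04618424270117561 lat 0.00014446442083875877
T [[0.052,0,0.008],[0.012,0,0.002]] 
D [[0,0,0],[0,0,0]]
end [ 0.4074 -0.2288  0.2274] 2
```

Call:
carry_out(translation=[[0.01, 0, 0.002], [0.014, 0, 0.002], [0.014, 0, 0.002], [0.008, 0, 0.001], [0.004, 0, 0.001], [0.002, 0, 0], [0, 0, 0]], dr=[[0, 0, 0], [0, 0, 0], [0, 0, 0], [0, 0, 0], [0, 0, 0], [0, 0, 0], [0, 0, 0]])

```text
time_s: 54.9
eef_pos: [0.4101, -0.2312, 0.2321]
eef_rot: [0.358, 0.327, 0.864, -0.135]
wrist_force: [0.4, -0.2, -0.4]
width: 0.0001
gripper_force: 0.0
```

Call:
carry_out(translation=[[0.003, 0, 0], [0.003, 0, 0], [0.003, 0, 0], [0, 0, 0]], dr=[[0, 0, 0], [0, 0, 0], [0, 0, 0], [0, 0, 0]])

```text
time_s: 55.4
eef_pos: [0.4074, -0.2288, 0.2285]
eef_rot: [0.358, 0.327, 0.864, -0.135]
wrist_force: [-0.0, 0.5, -0.2]
width: 0.0003
gripper_force: 0.0
```

Call:
carry_out(translation=[[0.003, 0, 0], [0.003, 0, 0], [0.003, 0, 0], [0, 0, 0]], dr=[[0, 0, 0], [0, 0, 0], [0, 0, 0], [0, 0, 0]])

```text
time_s: 55.9
eef_pos: [0.4061, -0.2276, 0.2272]
eef_rot: [0.359, 0.327, 0.864, -0.135]
wrist_force: [3.5, -2.5, 1.7]
width: -0.0003
gripper_force: 1.7
```

Call:
carry_out(translation=[[0.003, 0, 0], [0.003, 0, 0], [0, 0, 0]], dr=[[0, 0, 0], [0, 0, 0], [0, 0, 0]])

```text
time_s: 56.28
eef_pos: [0.4058, -0.2273, 0.2272]
eef_rot: [0.361, 0.327, 0.863, -0.136]
wrist_force: [5.3, -5.2, 3.0]
width: 0.0001
gripper_force: 3.1
```

Call:
carry_out(translation=[[0.003, 0, 0], [0.003, 0, 0], [0, 0, 0]], dr=[[0, 0, 0], [0, 0, 0], [0, 0, 0]])

```text
time_s: 56.65
eef_pos: [0.4056, -0.227, 0.2273]
eef_rot: [0.363, 0.326, 0.862, -0.137]
wrist_force: [8.3, -6.5, 3.8]
width: -0.0001
gripper_force: 4.3
```

Call:
carry_out(translation=[[-0.01, 0, 0], [-0.02, 0, -0.01], [-0.03, 0, -0.03], [-0.03, 0, -0.06], [-0.02, 0, -0.08], [0, 0, -0.08], [0, 0, -0.05], [0, 0, -0.02], [0, 0, 0], [0, 0, 0]], dr=[[0, 0, 0], [0, 0, 0], [0, 0, 0], [0, 0, 0], [0, 0, 0], [0, 0, 0], [0, 0, 0], [0, 0, 0], [0, 0, 0], [0, 0, 0]])

```text
time_s: 57.9
eef_pos: [0.3434, -0.1727, 0.375]
eef_rot: [0.356, 0.327, 0.865, -0.135]
wrist_force: [-0.2, 0.1, -0.1]
width: 0.0002
gripper_force: 0.0
```

Run:
```python
from plan import *
p,R,st=pose();print(p,st['wrist_force'],st['time_s'])
a=snap('scene');b=snap('top')
for c,s in(('scene',a),('top',b)):
    r=bot.pinpoint(c,'pull')
    if r: print(c,r[0]['p'],r[0]['point'],'pred shut',proj(s,pullpt(0)))
    for i,n in(('s0','scene'),('t0','top')):
        if n==c:
            im=cv2.imread(f'pics/{i}.png');x,y=proj(s,pullpt(0)).astype(int)
            d=cv2.absdiff(im,s['color']).max(2)[y-14:y+15,x-14:x+15];print('diff to start around pull',d.mean(),(d>40).sum())
```

```text
[ 0.3434378  -0.17268096  0.37498282] [-0.19770562  0.10800376 -0.07408116] 57.9
scene 0.63 [282.0, 290.8] pred shut [283.07550423 292.88880828]
diff to start around pull 18.650416171224734 109
top 0.79 [387.0, 269.9] pred shut [389.39426415 263.83278096]
diff to start around pull 20.136741973840667 122
```

Run:
```python
from plan import *
for c,i in(('scene','s0'),('top','t0')):
    s=snap(c);x,y=proj(s,pullpt(0)).astype(int)
    for im in(cv2.imread(f'pics/{i}.png'),s['color']):
        w=cv2.cvtColor(im[y-16:y+17,x-16:x+17],cv2.COLOR_BGR2HSV);m=(w[...,1]<35)&(w[...,2]>100)
        ys,xs=np.nonzero(m);print(c,m.sum(),xs.mean().round(2),ys.mean().round(2),xs.min(),xs.max(),ys.min(),ys.max(),w[...,2].mean().round(1))
```

```text
scene 236 17.75 17.64 10 26 8 30 208.3
scene 238 16.11 18.29 8 25 8 31 210.7
top 193 17.4 15.32 9 28 5 24 190.7
top 202 16.14 16.75 8 27 7 26 190.2
```

```bash
python3 -c "
from cell import bot
print(bot.close_job())"
```

```text
the job is handed in; nothing more can be done
None
```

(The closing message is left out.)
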